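# Put a batch of circuit boards out for inspection and book it in

## Robot

A 6-joint arm with a two-finger parallel gripper is mounted at the origin on the work surface. World frame = base frame: x ahead of the robot, y to its left, z up, the work surface at z = 0. Lengths are in mm, angles in rad, forces in N, time in s.
With the tool pointing down it reaches from about 250 to 725 mm from the base axis. Payload 9.7 kg.
Tool frame: the origin (TCP) lies where the fingers leave the gripper's body, on its centre line; the fingertips stand 73 mm ahead of it and the grasp point (between the pads) lies 54 mm ahead of it; z points along the fingers, y is the line along which they close (so a half turn about z gives the same grasp; the last joint's range is limited). The gripper opens to 85 mm and grips with 20 to 120 N. Pads are 22 mm wide; open, the fingers measure 114 mm over their backs; the gripper's body (76 mm by 85 mm) begins 54 mm behind the grasp point. The pads swing forward as they close: fully open they stand 13 mm farther back than shut.
Start: joints at [1.203, 0.087, 0.176, 1.66, 0, 1.571], TCP at [197.757, 513.215, 303.884] pointing down, gripper open.
Joint ranges: [-3.13, 3.13], [-0.85, 1.81], [-1.15, 1.24], [-2.2, 2.28], [-1.44, 1.52], [-3.14, 3.14]. Speed limits (rad/s): [2.22, 2.22, 2.57, 3.14, 3.14, 3.14].

## Interface

Orientations are given as a rotation vector (axis times angle).
In Python, from cell import ctrl gives the robot as it stands.
- The arm moves only by the tool jog_arm, never from a script. Its argument "motion" is one flat list of numbers, 6 for each row, row after row: the shift along the tool's x, y, z in cm, then the turn, a rotation vector about the tool's x, y, z in degrees. A call has 1 to 5 rows; each row shifts and turns the commanded pose from where the row before left it, along the tool's axes as they then stand; what a row does not reach is not made up. A row lasts 1/12 s, in which the tool goes at most 41.7 mm and 7.16 degrees, less where a joint would pass 70% of its speed; a pose out of reach is approached as far as the arm can. A call with a gripper value outside its range is refused whole. "hand" is the closure, from -1 (fully open) to 1 (shut), set as the call begins (left out, the last holds). The fingers move at their own pace and stop on an object; the grip force is fixed at half the most. Time passes only in rows, so rows that do not move let the fingers close. It gives the time, the measured TCP pose, the force, the opening and the grip force at its end, in the units of the state.
- ctrl.sense(): the state, without advancing time (a new reading comes with each control period).
- ctrl.capture(name): name is "side" or "top" or "wrist"; returns (picture, depth): 480x640x3 uint8, red, green, blue; 480x640 float32, mm along the optical axis (not along the pixel's ray), 0 where there is no reading.
- ctrl.camera_params(name): a dict with "vertical_fov" (degrees; the focal length in pixels is half the picture's height over the tangent of half this angle, whatever the lens; pixels are square), "cx", "cy" (the principal point, pixels), "extrinsics" (4x4, takes a point from camera to world coordinates); the wrist camera has in their place "tool_from_camera" (4x4, takes a point from camera to tool coordinates, whose origin is the TCP and whose axes are the flange's). Camera axes: x right, y down, z forward; pixel columns grow to the right and rows downward; lengths in mm; the calibration is good to about 2 mm. A picture is of the moment at which its call begins: read the wrist's pose just before it. camera_params takes no time and is no camera call.
- ctrl.sign_off(): hands the job in; it is judged then, once.
The state is a dict: "time_s": time; "q": joint angles; "qd": joint speeds; "effort": joint torques, N m; "tcp_pos": TCP position; "tcp_rot": TCP orientation; "ft_force": force on the tool from outside, world axes, zero at the start; "wrist_torque": the same for the moment, N m; "finger_gap": finger opening in mm; "gripper_force": force on a finger pad.
Only numpy, scipy, OpenCV 4.12 (cv2) and the standard library are available. Lean on these libraries where they do the work, as an engineer would, in place of code of your own. Each camera call takes 0.05 s, during which the arm holds its last target. There are 200 camera calls.

## Task

Slide the red lamp fader to the yellow mark, then draw every board up out of the slotted rack and set it down gently, never dropping it, on the easel, side by side with the others, foot behind the blue lip, leaning on the plate with its component side facing out. With the lamp still at the mark and all boards out, pick up the hand scanner and aim its beam at the middle of the easel's barcode label from about 5 to 14 cm away, fairly square on, and hold it still for two seconds. Finally stand the scanner upright in the middle of its black pad and slide the fader fully home, leaving the other things on the bench alone.

Things in the scene. Friction and masses are not known exactly. Their poses are not given: they have to be found in the camera images.
- board1: green circuit board, 6 mm thick, 60 wide, 120 tall, 0.12 kg; two to four are present (others None). Starts upright in a rack slot. Origin: middle of its bottom edge; z up the board to its brass top edge, y along its width, x normal, out of the component side (components 3 mm proud, 15 to 80 mm up). Top 40 mm bare both sides: grip there
- board2: green circuit board, 6 mm thick, 60 wide, 120 tall, 0.12 kg; two to four are present (others None). Starts upright in a rack slot. Origin: middle of its bottom edge; z up the board to its brass top edge, y along its width, x normal, out of the component side (components 3 mm proud, 15 to 80 mm up). Top 40 mm bare both sides: grip there
- board3: green circuit board, 6 mm thick, 60 wide, 120 tall, 0.12 kg; two to four are present (others None). Starts upright in a rack slot. Origin: middle of its bottom edge; z up the board to its brass top edge, y along its width, x normal, out of the component side (components 3 mm proud, 15 to 80 mm up). Top 40 mm bare both sides: grip there
- board4: green circuit board, 6 mm thick, 60 wide, 120 tall, 0.12 kg; two to four are present (others None). Starts upright in a rack slot. Origin: middle of its bottom edge; z up the board to its brass top edge, y along its width, x normal, out of the component side (components 3 mm proud, 15 to 80 mm up). Top 40 mm bare both sides: grip there
- rack: fixed black rack, 215 mm along x, 90 along y, 65 high, yawed up to 0.2 rad; origin under its centre. Four slots at x = -75, -25, 25, 75 mm, some empty; each board stands across x, component side to rack +x, on a floor 10 mm up. Slot guides 9 mm wide, up to 60 mm above the table: a board must rise 55 mm to be clear; its top 65 mm stands free
- easel: fixed easel, yawed up to 0.2 rad, facing +x (away from robot); origin on the table. Aluminium plate 290 mm wide (along y, centred), 65 tall along its slope, 8 thick, leaning back 0.40 rad (top towards -x). At its foot, square to it, a ledge 13 mm deep to a blue lip 5 thick, 9 high; white ticks bound four places at y = -108, -36, 36, 108 mm. Seated boards stand 55 mm above the plate
- ledge (a point): the middle of the inner corner between easel plate front and ledge (y = 0), 20 mm in +x and 22 mm above the easel's origin; axes as the easel's. The plate rises from here along (-sin 0.40, 0, cos 0.40) and its front faces (cos 0.40, 0, sin 0.40)
- label (a point): centre of the face of the white 70 x 60 mm barcode label on a post at the easel's +y end, about 151 mm above the table, at y = 215 mm and x = -35 mm in the easel's frame; faces as the easel plate does (+x, leaning back 0.40 rad); axes as the easel's
- console: fixed grey lamp control box, 95 x 200 mm, 40 mm high, black top, origin at the centre of its underside. Its y axis runs along the fader track, roughly away from the robot (the console is yawed about -1.57 rad)
- fader_top (a point): centre of the top of the red fader grip, about 95 mm above the table. The grip is 20 mm long along the track, 28 mm across it and stands 40 mm above the 40 mm wide aluminium track on top of the console; axes as the console's
- fader (a joint): fader position in m: 0 = fully home (off, the end nearest the robot), 0.12 = fully up, growing along console +y; starts between 0 and 0.028. Slides with about 1.5 N of friction and stays where it is left
- mark: fixed pair of yellow bars 6 mm wide on the console top, one on each side of the track: the working level. Origin midway between them on the console top; axes as the console's. The fader is at the mark when the grip's centre is level with them along the track
- scanner: loose hand scanner, 0.28 kg, on a foot 80 x 70 x 14 mm; a 34 x 32 neck carries the white head, a box 100 long (x -45 to 55), 46 wide (y), 84 to 130 mm up. Origin: centre of the foot's underside, z up. Beam leaves the dark red window at x = 55, z = 107 mm along +x; +x starts roughly towards the robot. Grip across the head from above near x = 0. It may be knocked aside
- pad: fixed round black pad, 120 mm across and 4 mm high, where the scanner stands; origin at the centre of its underside
- spool: bystander, loose: steel solder spool 66 mm across, 52 mm high; origin at its underside; leave alone
- jar: bystander, loose: amber flux jar 60 mm across, 75 mm high; origin at its underside; leave alone
- block1: bystander, loose: green terminal block 75 mm long, 28 mm high; origin at its underside; leave alone
- block2: bystander, loose: green terminal block 75 mm long, 28 mm high; origin at its underside; leave alone
- tape: bystander, loose: roll of amber tape, 90 mm across, 20 mm high, lying beyond the easel; origin at its underside; leave alone
Not all that is in view belongs to the job. What is shaped like the board2 but purple is not meant.

How it is judged:
By the outcome, as a careful person would: the job done as asked, in the order asked, and still so for the second after the job is handed in, with the robot touching nothing.
Of board1, board2, board3, board4 only 2 to 4 are there at a start; the rules pass over those that are not, and their reading is None.
At some moment in a run one of scanner, spool may be knocked a few centimetres aside while the robot is not near it.
It also fails if it takes over 210 s, if anything falls off the work surface, if the arm or the gripper's body presses on something with over 40 N, if the wrist force passes 120 N, or if a joint passes its speed limit or range.

## Working session

There is one attempt and no reset: what is moved stays moved. The work goes in short steps, Python scripts to look and compute and a tool call to move; the robot and the scene stay as the last step left them, time stands still between calls to the robot, and variables do not carry over. Pictures are saved under pics/ and viewed, at most 14 in all, crops included, and the job is handed in when it is done.

Besides the shell and the picture viewer there is one more tool, called after "Request:" as name(argument=value, ...) on one line, values as JSON. jog_arm: Moves the arm, as the interface text tells. Its arguments: {"type":"object","properties":{"motion":{"type":"array"},"hand":{"type":"number"}},"required":["motion"]}

```bash
ls; mkdir -p pics; cat > h.py <<'E'
import numpy as np, cv2
from scipy.spatial.transform import Rotation as R
from cell import ctrl
def K(n):
    p=ctrl.camera_params(n); f=240/np.tan(np.radians(p['vertical_fov'])/2)
    return f,p['cx'],p['cy'],p
def cam(n,s=None):
    f,cx,cy,p=K(n)
    if n=='wrist':
        s=s or ctrl.sense(); T=np.eye(4); T[:3,:3]=R.from_rotvec(s['tcp_rot']).as_matrix(); T[:3,3]=s['tcp_pos']
        E=T@np.array(p['tool_from_camera'])
    else: E=np.array(p['extrinsics'])
    return f,cx,cy,E
def ray(c,uv):
    f,cx,cy,E=c; uv=np.atleast_2d(uv).astype(float)
    d=np.c_[(uv[:,0]-cx)/f,(uv[:,1]-cy)/f,np.ones(len(uv))]@E[:3,:3].T
    return E[:3,3],d
def onz(c,uv,z):
    o,d=ray(c,uv); return o+d*((z-o[2])/d[:,2])[:,None]
def cloud(c,depth):
    v,u=np.mgrid[:480,:640]; o,d=ray(c,np.c_[u.ravel(),v.ravel()])
    return (o+d*depth.reshape(-1,1)).reshape(480,640,3)
def proj(c,P):
    f,cx,cy,E=c; q=(np.atleast_2d(P)-E[:3,3])@E[:3,:3]
    return np.c_[q[:,0]/q[:,2]*f+cx,q[:,1]/q[:,2]*f+cy]
def save(n,im): cv2.imwrite('pics/'+n+'.png',cv2.cvtColor(im,cv2.COLOR_RGB2BGR))
E
python3 - <<'E'
from h import *
np.set_printoptions(precision=4,suppress=True)
s=ctrl.sense();print(s)
for n in ('top','side','wrist'):
    im,d=ctrl.capture(n);save(n+'0',im);np.savez('pics/%s0.npz'%n,im=im,d=d);print(n,ctrl.camera_params(n))
E
```

```text
pics
{'time_s': 0.0, 'q': array([1.203 , 0.0875, 0.1751, 1.6598, 0.    , 1.5708]), 'qd': array([ 0.0002,  0.0003, -0.0008, -0.0007,  0.0001, -0.0001]), 'effort': array([  0.0007, -52.0396,  46.4799,   0.0163,  -0.    ,  -0.    ]), 'tcp_pos': array([197.7061, 513.091 , 303.1742]), 'tcp_rot': array([-0.5744, -3.0884,  0.0021]), 'ft_force': array([-0.3861, -0.5746,  0.0763]), 'wrist_torque': array([-0.0214, -0.027 , -0.0168]), 'gripper_force': 0.0, 'finger_gap': 85.3072156158062}
top {'vertical_fov': 47.95386775893254, 'cx': 323.88376348423174, 'cy': 230.5296735338181, 'extrinsics': array([[   0.0057,   -0.9858,    0.168 ,  434.9252],
       [  -0.9999,   -0.008 ,   -0.0131,   16.4485],
       [   0.0142,   -0.1679,   -0.9857, 1114.7119],
       [   0.    ,    0.    ,    0.    ,    1.    ]])}
side {'vertical_fov': 54.88533497685114, 'cx': 311.4171586198356, 'cy': 234.769950287947, 'extrinsics': array([[   0.9648,   -0.1392,    0.2231,  364.1258],
       [  -0.262 ,   -0.5826,    0.7694, -794.863 ],
       [   0.0228,   -0.8007,   -0.5986,  752.8372],
       [   0.    ,    0.    ,    0.    ,    1.    ]])}
wrist {'vertical_fov': 70.54703084816339, 'cx': 317.92843472291594, 'cy': 234.13694243204588, 'tool_from_camera': array([[  0.0006,  -0.9465,  -0.3226,  82.8565],
       [  1.    ,   0.0008,  -0.0006,  -1.2397],
       [  0.0008,  -0.3226,   0.9465, -68.8739],
       [  0.    ,   0.    ,   0.    ,   1.    ]])}
```

View pics/top0.png

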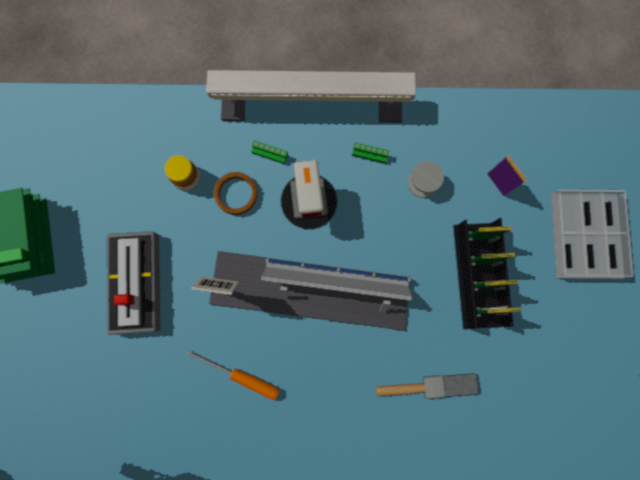

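View pics/side0.png

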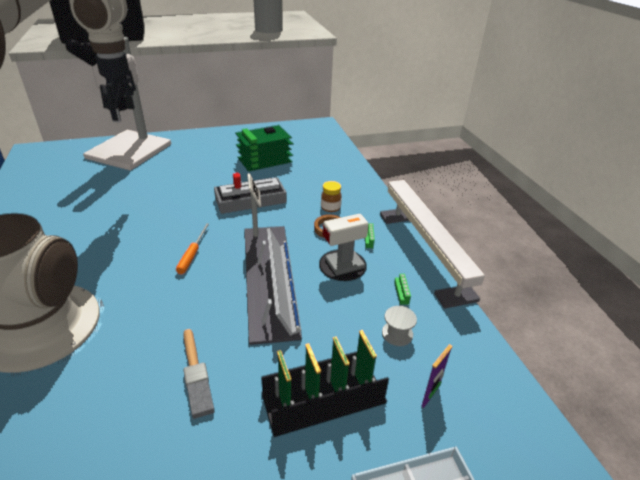

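```bash
cat >> h.py <<'E'
def hsv(im): return cv2.cvtColor(im,cv2.COLOR_RGB2HSV)
def mask(im,lo,hi): return cv2.inRange(hsv(im),np.array(lo),np.array(hi))>0
def blobs(m,amin=10):
    n,l,st,c=cv2.connectedComponentsWithStats(m.astype(np.uint8))
    return [(c[i],st[i],l==i) for i in range(1,n) if st[i,4]>=amin]
E
python3 - <<'E'
from h import *
np.set_printoptions(precision=1,suppress=True)
for n in ('top','side'):
    z=np.load('pics/%s0.npz'%n);im,d=z['im'],z['d'];c=cam(n);P=cloud(c,d)
    for nm,lo,hi in (('red',(0,180,120),(5,255,255)),('redhi',(174,150,90),(180,255,255)),('yellow',(20,120,120),(32,255,255)),('white',(0,0,170),(180,60,255)),('blue',(108,120,60),(125,255,200)),('orange',(6,150,120),(18,255,255))):
        for ce,st,m in blobs(mask(im,lo,hi),12):
            Q=P[m&(d>0)]
            if len(Q) and ce[1]>100: print(n,nm,ce,st[:],np.median(Q,0),Q.min(0),Q.max(0))
E
```

```text
top red [120.1 298.9] [114 294  13  10 116] [476.1 382.3  95.2] [468.6 370.6  90.6] [485.4 394.7 101.8]
top yellow [177.7 167.9] [165 156  26  25 519] [735.7 293.7  75.8] [710.5 268.5  50.3] [761.3 319.1  82.1]
top yellow [495.8 228.5] [481 227  30   4  66] [ 609.  -316.9  131.1] [ 605.3 -342.4  127.3] [ 612.3 -288.9  135.6]
top yellow [146.5 274. ] [143 273   8   3  22] [527.4 352.7  44.2] [525.2 345.7  40.3] [529.7 359.3  47. ]
top yellow [113.2 276. ] [109 275   9   3  26] [523.  417.8  44.4] [520.9 408.6  42.5] [525.2 426.   47.9]
top yellow [499.6 282.7] [491 281  20   4  36] [ 508.  -316.9  130.9] [ 505.9 -337.1  127.3] [ 511.8 -302.1  134.2]
top yellow [504.6 309.7] [495 308  23   4  48] [ 459.2 -323.9  131.2] [ 457.2 -347.9  127.5] [ 462.9 -307.6  136.6]
top white [297.6 168.1] [296 165   5   8  21] [721.1  54.5 135.1] [713.1  48.9 131.8] [726.2  56.6 138.5]
top orange [306.7 174.8] [304 168   7  15  77] [708.   35.8 135.7] [693.9  30.  130.9] [721.2  41.4 139.6]
top orange [254.  384.1] [230 369  48  30 549] [315.8 136.5  25. ] [289.1  91.4  17.7] [343.8 184.5  31.1]
side re
[... 3897 characters left out ...]
.2  36.7] [548.2  51.2  33.4] [556.6 104.8  39. ]
side blue [288.7 269.6] [287 262   4  16  30] [543.6   7.6  36.5] [538.7 -19.5  33.4] [547.5  32.5  39.1]
side blue [292.  290.2] [290 281   5  19  37] [534.7 -63.8  36.5] [530.5 -91.3  33.6] [540.1 -31.1  38.9]
side blue [295.7 314.9] [294 305   5  20  40] [ 525.5 -136.7   35.8] [ 520.7 -163.8   32.6] [ 530.5 -109.9   40.1]
side orange [318.4 222.1] [315 216  12  14  37] [665.7 200.4  19.6] [657.6 168.8  15.3] [701.1 225.5  22. ]
side orange [353.5 219.5] [349 218  10   4  14] [706.   34.8 135. ] [695.4  30.9 131.6] [716.8  38.2 135.7]
side orange [186.8 258.1] [177 243  21  31 279] [313.7 122.7  22.8] [288.6  86.    2.6] [341.9 179.7  28.9]
```

View pics/wrist0.png

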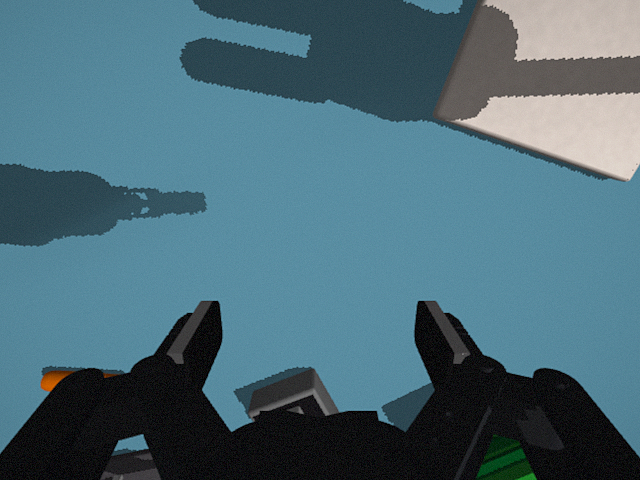

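```bash
cat >> h.py <<'E'
def ori(psi,lean=0.):
    z=np.array([np.sin(lean)*np.cos(psi),np.sin(lean)*np.sin(psi),-np.cos(lean)])
    x=np.array([-np.sin(psi),np.cos(psi),0]); return np.c_[x,np.cross(z,x),z]
def plan(P,Rm,step=35.,turn=6.9,s=None):
    """rows to type: first turns, then shifts along the turned tool axes"""
    s=s or ctrl.sense(); R0=R.from_rotvec(s['tcp_rot']).as_matrix()
    rv=np.degrees(R.from_matrix(R0.T@Rm).as_rotvec()); n=int(np.ceil(np.linalg.norm(rv)/turn))
    d=Rm.T@(np.array(P)-s['tcp_pos'])/10; k=int(np.ceil(np.linalg.norm(d)*10/step))
    print('t=%.1f tcp %s turn %s = %d x %s | shift %s = %d x %s'%(s['time_s'],np.round(s['tcp_pos'],1),np.round(rv,2),n,np.round(rv/max(n,1),2),np.round(d,2),k,np.round(d/max(k,1),3)))
E
python3 -c "
from h import *
plan([500,381,265],ori(0.067))"
```

```text
t=0.1 tcp [197.7 513.1 303.3] turn [-5.000e-02  3.000e-02  6.509e+01] = 10 x [-0.01  0.    6.51] | shift [-15.21  29.27   3.83] = 10 x [-1.521  2.927  0.383]
```

Request:
jog_arm(motion=[0,0,0,0,0,6.5,0,0,0,0,0,6.5,0,0,0,0,0,6.5,0,0,0,0,0,6.5,0,0,0,0,0,6.5])

```text
time_s: 0.57
tcp_pos: [197.7, 513.2, 303.6]
tcp_rot: [1.424, 2.8, -0.001]
ft_force: [-0.5, 0.5, -0.1]
finger_gap: 85.5
gripper_force: 0.0
```

Request:
jog_arm(motion=[0,0,0,0,0,6.5,0,0,0,0,0,6.5,0,0,0,0,0,6.5,0,0,0,0,0,6.5,0,0,0,0,0,6.5])

```text
time_s: 0.98
tcp_pos: [197.7, 513.2, 303.6]
tcp_rot: [2.15, 2.29, -0.001]
ft_force: [-0.0, -0.3, -0.8]
finger_gap: 85.3
gripper_force: 0.0
```

Request:
jog_arm(motion=[-1.5,2.9,0.4,0,0,0,-1.5,2.9,0.4,0,0,0,-1.5,2.9,0.4,0,0,0,-1.5,2.9,0.4,0,0,0,-1.5,2.9,0.4,0,0,0])

```text
time_s: 1.4
tcp_pos: [348.7, 447.5, 283.5]
tcp_rot: [2.144, 2.297, -0.0]
ft_force: [-0.9, 1.1, 0.0]
finger_gap: 85.4
gripper_force: 0.0
```

Request:
jog_arm(motion=[-1.5,2.9,0.4,0,0,0,-1.5,2.9,0.4,0,0,0,-1.5,2.9,0.4,0,0,0,-1.5,2.9,0.4,0,0,0,-1.5,2.9,0.4,0,0,0])

```text
time_s: 1.82
tcp_pos: [498.7, 382.4, 263.4]
tcp_rot: [-2.144, -2.296, 0.001]
ft_force: [-0.2, 0.2, -0.1]
finger_gap: 85.4
gripper_force: 0.0
```

Request:
jog_arm(motion=[0,0,0,0,0,0,0,0,0,0,0,0])

```text
time_s: 1.98
tcp_pos: [498.5, 382.4, 262.6]
tcp_rot: [-2.147, -2.293, 0.003]
ft_force: [-0.2, -0.4, 0.1]
finger_gap: 85.1
gripper_force: 0.0
```

```bash
python3 - <<'E'
from h import *
s=ctrl.sense();im,d=ctrl.capture('wrist');save('w1',im);np.savez('pics/w1.npz',im=im,d=d,p=s['tcp_pos'],r=s['tcp_rot'])
print(s['tcp_pos'],s['tcp_rot'])
c=cam('wrist',s);P=cloud(c,d)
for nm,lo,hi in (('red',(0,150,60),(6,255,255)),('red2',(174,150,60),(180,255,255)),('yellow',(20,120,90),(34,255,255))):
    for ce,st,m in blobs(mask(im,lo,hi),40):
        Q=P[m]; print(nm,ce,st,np.median(Q,0).round(1),Q.min(0).round(1),Q.max(0).round(1))
        rect=cv2.minAreaRect(np.argwhere(m)[:,::-1].astype(np.float32)); print(rect)
E
```

```text
[498.52419939 382.36711832 262.64260311] [-2.14675818 -2.29315737  0.00296654]
red [290.84054054 228.44864865] [ 276  206   29   45 1110] [477.4 385.5  92.8] [466.2 351.7  39.1] [492.9 464.1 331.4]
((290.0, 228.0), (44.0, 28.0), 90.0)
yellow [350.45977011 180.38505747] [347 170   8  22 174] [523.4 415.8  42.3] [492.9 406.1  38.4] [527.6 464.1 331.4]
((350.5, 180.5), (21.0, 7.0), 90.0)
yellow [348.42537313 249.68656716] [345 241   8  18 134] [527.7 352.1  42.5] [524.2 343.7  38.5] [532.2 361.1  44. ]
((348.5, 249.5), (17.0, 7.0), 90.0)
yellow [574.68517863 332.95861337] [ 542  304   66   59 2827] [733.1 298.8  73.8] [492.9 258.8  -2. ] [836.2 464.1 331.4]
((575.948486328125, 332.08367919921875), (58.13675308227539, 61.84267807006836), 76.60750579833984)
```

View pics/w1.png

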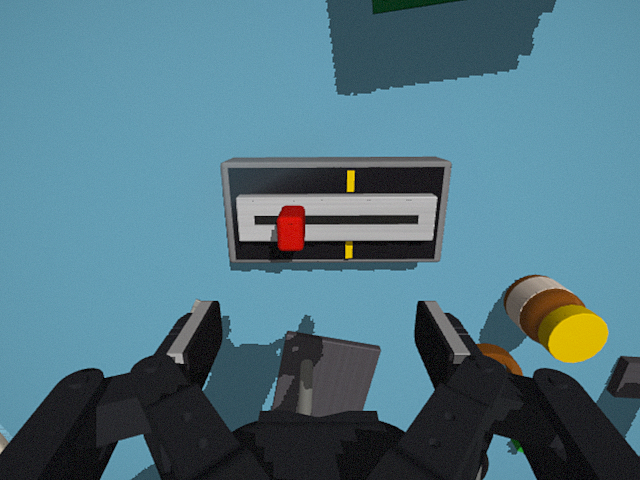

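```bash
python3 - <<'E'
from h import *
z=np.load('pics/w1.npz');im,d=z['im'],z['d'];s=dict(tcp_pos=z['p'],tcp_rot=z['r']);c=cam('wrist',s);P=cloud(c,d)
m=mask(im,(0,150,60),(6,255,255));h=P[m][:,2];print(np.histogram(h,np.arange(50,102,4)))
mt=m&(P[:,:,2]>93)&(P[:,:,2]<99);Q=P[mt];print(np.median(Q[:,2]),Q.mean(0),np.percentile(Q,[2,98],axis=0))
v=np.argwhere(mt)[:,::-1];print(v.min(0),v.max(0))
a=onz(c,[[350.5,180.5],[348.5,249.7]],41.5);print(a,a.mean(0))
g=im[200:260,270:315].astype(int).sum(2);print(g[::4,20], g[8:50:6].max(1))
t0=np.load('pics/top0.npz');ct=cam('top');Pt=cloud(ct,t0['d']);mm=mask(t0['im'],(0,180,80),(6,255,255))&(abs(Pt[:,:,1]-382)<40);Q=Pt[mm];Q=Q[Q[:,2]>93];print('top',Q.mean(0),Q.min(0),Q.max(0),onz(ct,[[113.2,276],[146.5,274]],41.5).mean(0))
E
```

```text
(array([  1,   0,  26,  34,  38,  25,  27,  42,  41,  50, 711, 110]), array([50, 54, 58, 62, 66, 70, 74, 78, 82, 86, 90, 94, 98]))
93.58082532462694 [476.72036613 381.04493054  93.64697978] [[468.81078269 369.77110593  93.02794684]
 [484.42527963 392.1209626   94.71504127]]
[277 219] [301 250]
[[523.60539518 415.28087455  41.5       ]
 [527.98173928 351.76082264  41.5       ]] [525.79356723 383.5208486   41.5       ]
[540 522 174 159 201 247 204 245 222 230 210 209 208  72  49] [580 573 273 568 580 545 259]
top [476.10004433 381.18503106  95.59229477] [466.76286197 368.21989521  93.03320894] [485.39265984 394.27612129 101.76869299] [525.4836715  385.81539913  41.5       ]
```

```bash
python3 -c "
from h import *
plan([476.7,381,137],ori(0.067))"
```

```text
t=2.0 tcp [497.6 383.1 263.2] turn [-0.07  0.03  0.02] = 1 x [-0.07  0.03  0.02] | shift [-0.07 -2.1  12.62] = 4 x [-0.016 -0.525  3.155]
```

Request:
jog_arm(motion=[0,-0.55,3.15,0,0,0,0,-0.55,3.15,0,0,0,0,-0.55,3.15,0,0,0,0,-0.55,3.15,0,0,0,0,0,0,0,0,0])

```text
time_s: 2.45
tcp_pos: [471.4, 380.8, 131.5]
tcp_rot: [-2.141, -2.297, 0.015]
ft_force: [-0.5, -0.7, -1.1]
finger_gap: 85.5
gripper_force: 0.0
```

Request:
jog_arm(motion=[0,0,0,0,0,0,0,0,0,0,0,0,0,0,0,0,0,0,0,0,0,0,0,0,0,0,0,0,0,0], hand=1)

```text
time_s: 2.87
tcp_pos: [476.1, 382.4, 139.6]
tcp_rot: [2.144, 2.296, 0.004]
ft_force: [0.1, -0.3, 0.1]
finger_gap: 25.0
gripper_force: 0.0
```

Request:
jog_arm(motion=[0,0,0,0,0,0,0,0,0,0,0,0,0,0,0,0,0,0,0,0,0,0,0,0,0,0,0,0,0,0])

```text
time_s: 3.28
tcp_pos: [476.0, 382.3, 139.5]
tcp_rot: [2.144, 2.296, 0.004]
ft_force: [-0.5, -0.5, 5.8]
finger_gap: 19.0
gripper_force: 58.8
```

```bash
python3 -c "
from h import *
for i in range(3):plan([525.7,383.4,137],ori(0.067)); ctrl.capture('top')"
```

```text
t=3.3 tcp [476.  382.3 139.5] turn [ 0.12 -0.08  0.08] = 1 x [ 0.12 -0.08  0.08] | shift [-0.22  4.97  0.25] = 2 x [-0.111  2.483  0.123]
t=3.3 tcp [476.  382.3 139.4] turn [ 0.11 -0.08  0.08] = 1 x [ 0.11 -0.08  0.08] | shift [-0.22  4.96  0.24] = 2 x [-0.11   2.481  0.122]
t=3.4 tcp [476.  382.3 139.5] turn [ 0.12 -0.08  0.08] = 1 x [ 0.12 -0.08  0.08] | shift [-0.22  4.96  0.25] = 2 x [-0.11   2.482  0.123]
```

Request:
jog_arm(motion=[0,1.0,0,0,0,0,0,1.0,0,0,0,0,0,1.0,0,0,0,0,0,1.0,0,0,0,0,0,0.95,0,0,0,0])

```text
time_s: 3.85
tcp_pos: [525.8, 385.7, 139.4]
tcp_rot: [-2.144, -2.296, -0.004]
ft_force: [-2.0, 1.5, 8.5]
finger_gap: 18.8
gripper_force: 59.8
```

Request:
jog_arm(motion=[0,0,0,0,0,0,0,0,0,0,0,0,0,0,0,0,0,0])

```text
time_s: 4.1
tcp_pos: [526.0, 385.8, 139.4]
tcp_rot: [2.144, 2.295, 0.005]
ft_force: [1.6, 0.7, 6.1]
finger_gap: 19.0
gripper_force: 59.8
```

Request:
jog_arm(motion=[0,0,0,0,0,0,0,0,0,0,0,0,0,0,0,0,0,0,0,0,0,0,0,0], hand=-1)

```text
time_s: 4.43
tcp_pos: [524.7, 385.2, 137.6]
tcp_rot: [-2.144, -2.296, 0.001]
ft_force: [-0.2, -0.4, -0.4]
finger_gap: 66.6
gripper_force: 0.0
```

Request:
jog_arm(motion=[0,0,-3,0,0,0,0,0,-3,0,0,0,0,0,-3,0,0,0,0,0,-3,0,0,0,0,0,0,0,0,0])

```text
time_s: 4.85
tcp_pos: [525.6, 385.9, 264.7]
tcp_rot: [2.143, 2.295, 0.013]
ft_force: [0.7, 0.6, 1.0]
finger_gap: 85.3
gripper_force: 0.0
```

Request:
jog_arm(motion=[0,0,0,0,0,0,0,0,0,0,0,0,0,0,0,0,0,0,0,0,0,0,0,0])

```text
time_s: 5.18
tcp_pos: [524.5, 385.1, 256.3]
tcp_rot: [-2.144, -2.296, 0.004]
ft_force: [-0.1, -1.1, -0.0]
finger_gap: 85.3
gripper_force: 0.0
```

```bash
python3 - <<'E'
from h import *
s=ctrl.sense();im,d=ctrl.capture('wrist');save('w2',im);np.savez('pics/w2.npz',im=im,d=d,p=s['tcp_pos'],r=s['tcp_rot'])
print(s['tcp_pos'],s['tcp_rot'])
c=cam('wrist',s);P=cloud(c,d)
m=mask(im,(0,150,60),(6,255,255));mt=m&(abs(P[:,:,2]-95)<3.5);mt=max(blobs(mt),key=lambda b:b[1][4])[2]
v=np.argwhere(mt)[:,::-1];print(v.min(0),v.max(0),np.median(P[mt],0),P[mt].mean(0)); print('fader',onz(c,v.mean(0),95))
b=[x[0] for x in blobs(mask(im,(20,120,90),(34,255,255)),40)];print(b);a=onz(c,b[:2],41.5);print(a,a.mean(0))
t,td=ctrl.capture('top');ct=cam('top');Pt=cloud(ct,td);np.savez('pics/top1.npz',im=t,d=td)
mm=mask(t,(0,180,80),(6,255,255))&(abs(Pt[:,:,1]-382)<40)&(abs(Pt[:,:,2]-95)<5);print('top',Pt[mm].mean(0), onz(ct,np.argwhere(mm)[:,::-1].mean(0),95))
b=[x[0] for x in blobs(mask(t,(20,120,90),(34,255,255)),8) if x[0][0]<160 and x[0][1]>240];print(b, onz(ct,b,41.5))
E
```

```text
[524.49165329 385.06629424 256.27602582] [-2.14374458 -2.29590221  0.00385143]
[308 221] [333 254] [525.5943373  384.92681161  93.20846263] [525.6994414  384.89617053  93.18769743]
fader [[525.63907964 385.60023632  95.        ]]
[array([319.91709845, 182.75647668]), array([320., 258.]), array([549.78713893, 338.76856946])]
[[523.28943414 415.36535406  41.5       ]
 [528.21994068 347.08378926  41.5       ]] [525.75468741 381.22457166  41.5       ]
top [525.114458   383.89252732  94.88610102] [[525.10107934 383.85407088  95.        ]]
[array([146.63333333, 273.76666667]), array([111.38095238, 276.28571429])] [[528.15343462 352.91600484  41.5       ]
 [522.68870321 422.01799867  41.5       ]]
```

```bash
python3 -c "
from h import *
plan([525,-20,350],ori(0.0),40)"
```

```text
t=5.3 tcp [524.6 385.1 256.8] turn [-0.08  0.06  3.93] = 1 x [-0.08  0.06  3.93] | shift [-4.051e+01  4.000e-02 -9.320e+00] = 11 x [-3.683  0.004 -0.848]
```

Request:
jog_arm(motion=[0,0,0,0,0,3.9,-2.9,0,-2.9,0,0,0,-2.9,0,-2.9,0,0,0,-2.9,0,-2.9,0,0,0,-3.9,0,-0.6,0,0,0])

```text
time_s: 5.7
tcp_pos: [524.8, 259.3, 355.0]
tcp_rot: [2.218, 2.223, 0.007]
ft_force: [0.7, -0.1, 2.3]
finger_gap: 85.4
gripper_force: 0.0
```

Request:
jog_arm(motion=[-3.9,0,0,0,0,0,-3.9,0,0,0,0,0,-3.9,0,0,0,0,0,-3.9,0,0,0,0,0,-3.9,0,0,0,0,0])

```text
time_s: 6.12
tcp_pos: [524.4, 62.5, 350.6]
tcp_rot: [-2.221, -2.222, 0.0]
ft_force: [0.9, -0.2, -0.3]
finger_gap: 85.1
gripper_force: 0.0
```

Request:
jog_arm(motion=[-3.9,0,0,0,0,0,-3.9,0,0,0,0,0,0,0,0,0,0,0,0,0,0,0,0,0,0,0,0,0,0,0])

```text
time_s: 6.53
tcp_pos: [524.9, -13.6, 350.6]
tcp_rot: [-2.221, -2.221, 0.0]
ft_force: [-0.2, 1.7, 0.3]
finger_gap: 85.1
gripper_force: 0.0
```

Request:
jog_arm(motion=[0,0,0,0,0,0,0,0,0,0,0,0])

```text
time_s: 6.7
tcp_pos: [525.0, -12.5, 350.7]
tcp_rot: [-2.219, -2.224, 0.0]
ft_force: [0.2, -0.1, 0.7]
finger_gap: 85.4
gripper_force: 0.0
```

```bash
python3 - <<'E'
from h import *
s=ctrl.sense();im,d=ctrl.capture('wrist');save('w3',im);np.savez('pics/w3.npz',im=im,d=d,p=s['tcp_pos'],r=s['tcp_rot'])
print(s['tcp_pos'],s['tcp_rot']); plan([525,-270,350],ori(0))
E
```

```text
[525.02920193 -12.49090783 350.7470051 ] [-2.21870660e+00 -2.22386765e+00  1.41712307e-04]
t=6.8 tcp [525.  -12.5 350.8] turn [-0.01 -0.01  0.13] = 1 x [-0.01 -0.01  0.13] | shift [-25.75  -0.     0.08] = 8 x [-3.219 -0.     0.01 ]
```

View pics/w3.png

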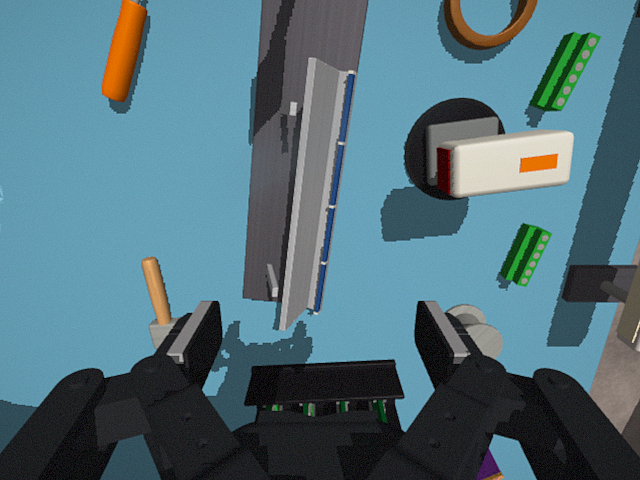

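```bash
python3 - <<'E'
from h import *
np.set_printoptions(precision=2,suppress=True)
z=np.load('pics/w3.npz');im,d=z['im'],z['d'];s=dict(tcp_pos=z['p'],tcp_rot=z['r']);c=cam('wrist',s);P=cloud(c,d)
m=mask(im,(105,120,40),(125,255,255));ends=[]
for b in sorted(blobs(m,30),key=lambda b:b[0][1]):
    if not 300<b[0][0]<370: continue
    Q=P[b[2]];print(b[0],b[1],np.median(Q,0),onz(c,b[0],36.3)[0])
# triangulate lip segment centroids with side view
zs=np.load('pics/side0.npz');cs=cam('side')
S=[b[0] for b in sorted(blobs(mask(zs['im'],(108,120,60),(125,255,200)),18),key=lambda b:b[0][1]) if 280<b[0][0]<300]
W=[b[0] for b in sorted(blobs(m,30),key=lambda b:b[0][1]) if 300<b[0][0]<370]
for a,b in zip(W,S):
    o1,d1=ray(c,a);o2,d2=ray(cs,b);d1,d2=d1[0],d2[0]
    t=np.linalg.lstsq(np.c_[d1,-d2],o2-o1,rcond=None)[0];p,q=o1+d1*t[0],o2+d2*t[1];print('tri',(p+q)/2,np.linalg.norm(p-q))
# plate plane: normal test from cloud
X=P[(d>0)&(P[:,:,0]>440)&(P[:,:,0]<560)&(P[:,:,1]>-160)&(P[:,:,1]<120)]
psi=0.13
g=mask(im,(0,0,60),(180,60,255))&(abs(P[:,:,1]+20)<130)&(P[:,:,2]>40)&(P[:,:,2]<74)&(P[:,:,0]>440)&(P[:,:,0]<560)
Q=P[g]
for k in range(4):
    ce=Q.mean(0);n=np.linalg.svd(Q-ce,full_matrices=False)[2][2];n*=np.sign(n[0]);r=(Q-ce)@n;Q=Q[abs(r)<2.5*r.std()]
print(len(Q),ce,n,r.std(),'lean',np.arctan2(n[2],np.hypot(n[0],n[1])),'psi',np.arctan2(n[1],n[0]))
E
```

```text
[346.66 106.78] [339  74  16  68 391] [554.96  80.79  35.07] [554.84  80.95  36.3 ]
[336.67 174.39] [330 145  14  60 324] [545.86   9.37  35.06] [545.75   9.61  36.3 ]
[327.86 234.17] [322 208  13  54 271] [536.77 -62.08  35.15] [536.71 -61.55  36.3 ]
[320.   287.33] [315 265  11  47 224] [ 527.67 -132.96   35.23] [ 527.68 -132.44   36.3 ]
tri [554.08  81.12  35.03] 1.7326487221374745
tri [544.97   9.4   33.94] 1.8574925915684506
tri [535.97 -61.81  35.13] 1.5810598641001692
tri [ 526.97 -134.24   32.61] 1.4894515635893932
3058 [515.71  -5.95  57.68] [ 0.91 -0.12  0.39] 0.2810227502958566 lean 0.3997411061866955 psi -0.12643207242008436
```

Request:
jog_arm(motion=[-3.7,0,0,0,0,0,-3.7,0,0,0,0,0,-3.7,0,0,0,0,0,-3.7,0,0,0,0,0,-3.7,0,0,0,0,0])

```text
time_s: 7.17
tcp_pos: [525.2, -199.4, 351.0]
tcp_rot: [2.218, 2.224, 0.0]
ft_force: [0.9, 0.5, 0.3]
finger_gap: 85.2
gripper_force: 0.0
```

Request:
jog_arm(motion=[-3.5,0,0,0,0,0,-3.5,0,0,0,0,0,0,0,0,0,0,0,0,0,0,0,0,0,0,0,0,0,0,0])

```text
time_s: 7.58
tcp_pos: [525.4, -267.9, 350.7]
tcp_rot: [-2.22, -2.222, -0.0]
ft_force: [-0.0, -0.5, 0.7]
finger_gap: 84.8
gripper_force: 0.0
```

Request:
jog_arm(motion=[0,0,0,0,0,0,0,0,0,0,0,0])

```text
time_s: 7.75
tcp_pos: [525.4, -267.3, 351.2]
tcp_rot: [2.219, 2.224, 0.0]
ft_force: [0.1, -0.1, -0.2]
finger_gap: 85.4
gripper_force: 0.0
```

```bash
python3 - <<'E'
from h import *
s=ctrl.sense();im,d=ctrl.capture('wrist');save('w4',im);np.savez('pics/w4.npz',im=im,d=d,p=s['tcp_pos'],r=s['tcp_rot'])
print(s['tcp_pos'],s['tcp_rot']);c=cam('wrist',s);P=cloud(c,d)
for b in blobs(mask(im,(18,100,60),(34,255,255)),30):
    Q=P[b[2]];print(b[0],b[1],np.median(Q,0).round(1),Q.min(0).round(1),Q.max(0).round(1))
E
```

```text
[ 525.40857414 -267.33165661  351.2322931 ] [2.21851203e+00 2.22381769e+00 3.48091758e-04]
[407.58064516 264.44930876] [404 235   9  60 434] [ 609.3 -315.2  129. ] [ 525.  -351.5   -1.2] [ 649.3 -185.5  420.1]
[354.20159151 265.73474801] [350 238   9  60 377] [ 559.5 -317.2  128.9] [ 525.  -411.    -2.3] [ 581.5 -185.5  420.1]
[301.58865248 269.05673759] [296 241  11  59 423] [ 510.3 -319.6  129. ] [ 504.9 -352.   109.2] [ 525.  -185.5  420.1]
[248.80916031 270.92111959] [242 244  15  59 393] [ 460.2 -321.4  128.8] [ 435.8 -427.4   -1.1] [ 464.5 -295.3  130.9]
[517.20245399 304.02453988] [491 289  57  33 163] [ 728.  -363.6  117.4] [ 7.031e+02 -4.129e+02  4.000e-01] [ 843.8 -346.7  120.9]
```

View pics/w4.png

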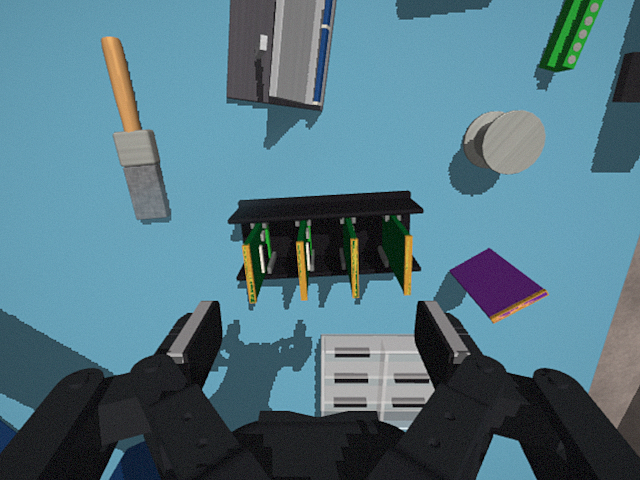

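```bash
python3 - <<'E'
from h import *
np.set_printoptions(precision=2,suppress=True)
z=np.load('pics/w4.npz');im,d=z['im'],z['d'];s=dict(tcp_pos=z['p'],tcp_rot=z['r']);c=cam('wrist',s)
for b in blobs(mask(im,(18,100,60),(34,255,255)),300)[:4]:
    v=np.argwhere(b[2])[:,::-1]; v=v[abs(v[:,0]-np.polyval(np.polyfit(v[:,1],v[:,0],1),v[:,1]))<4]
    Q=onz(c,v,130); ce=(Q.max(0)+Q.min(0))/2; k=np.polyfit(Q[:,1],Q[:,0],1)
    print(b[0],np.percentile(Q,[1,99],axis=0)[:,:2].ravel(),'mid',ce,Q.mean(0),'yaw',-np.arctan(k[0]))
cv2.imwrite('pics/w4c.png',cv2.resize(cv2.cvtColor(im[180:330,220:560],cv2.COLOR_RGB2BGR),None,fx=2.3,fy=2.3,interpolation=cv2.INTER_CUBIC))
# side triangulate tops
zs=np.load('pics/side0.npz');cs=cam('side');Ps=cloud(cs,zs['d']);ms=mask(zs['im'],(20,120,90),(34,255,255))&(Ps[:,:,2]>120)&(Ps[:,:,1]<-250)&(Ps[:,:,0]<640)
for b in blobs(ms,12): print('side',b[0],Ps[b[2]].mean(0),Ps[b[2]].min(0),Ps[b[2]].max(0))
E
```

```text
[407.58 264.45] [ 604.5  -345.18  613.52 -285.2 ] mid [ 609.   -315.19  130.  ] [ 608.93 -314.56  130.  ] yaw 0.06514511009419877
[354.2  265.73] [ 554.54 -348.58  563.95 -288.22] mid [ 559.27 -318.4   130.  ] [ 559.26 -316.12  130.  ] yaw 0.05876802850258107
[301.59 269.06] [ 505.34 -350.9   514.15 -291.25] mid [ 509.72 -321.07  130.  ] [ 510.16 -319.57  130.  ] yaw 0.05809777126249067
[248.81 270.92] [ 456.36 -354.33  465.34 -295.27] mid [ 460.78 -324.32  130.  ] [ 460.63 -321.48  130.  ] yaw 0.05107711906667691
side [365.65 342.78] [ 606.54 -313.75  127.9 ] [ 604.2  -345.73  122.15] [ 610.14 -290.    132.15]
side [341.57 355.47] [ 553.78 -338.15  139.86] [ 364.13 -794.86  122.69] [ 563.96 -295.36  752.84]
side [312.84 360.05] [ 508.29 -326.96  128.3 ] [ 504.73 -351.67  121.13] [ 513.94 -293.9   132.13]
side [283.16 368.6 ] [ 457.31 -330.04  126.28] [ 454.72 -354.71  120.04] [ 464.03 -299.99  130.73]
```

View pics/w4c.png

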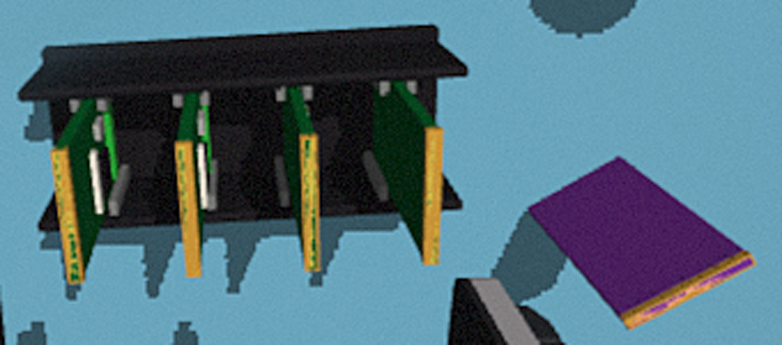

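```bash
cat >> h.py <<'E'
BO=[(460.8,-324.3),(509.9,-321.1),(559.4,-318.2),(609.0,-315.2)]; RY=0.061
PSI,LAM,S0,Y0=-0.127,0.40,528.3,43.05
def easel(x,y,z): return np.array([np.cos(PSI)*x-np.sin(PSI)*y,np.sin(PSI)*x+np.cos(PSI)*y,z])
def place(k,L,off=2.,up=0.):
    "TCP pose for a board held with its foot L below the TCP, over place k (-108..108)"
    n=np.array([np.cos(LAM),np.sin(LAM)]);w=np.array([-np.sin(LAM),np.cos(LAM)])
    p=np.array([S0,22.])+(3+off)*n+(L+up)*w
    return easel(p[0],Y0+k,p[1]),ori(PSI,LAM)
E
python3 -c "
from h import *
x,y=BO[0];plan([x,y,166],ori(RY));print(place(108,156)[0],place(-108,156,up=60)[0])"
```

```text
t=7.8 tcp [ 525.3 -267.5  351.3] turn [ 0.03  0.01 -3.36] = 1 x [ 0.03  0.01 -3.36] | shift [-5.28 -6.79 18.53] = 6 x [-0.88  -1.131  3.088]
[487.4852798   90.03073894 167.63260678] [ 436.95003633 -121.27027169  222.89626642]
```

Request:
jog_arm(motion=[0,0,0,0,0,-3.4,-1.75,-2.25,2.0,0,0,0,-1.75,-2.25,2.0,0,0,0,-1.75,-2.25,2.0,0,0,0,0,0,0,0,0,0], hand=0.2)

```text
time_s: 8.22
tcp_pos: [457.6, -326.0, 287.1]
tcp_rot: [-2.152, -2.282, 0.003]
ft_force: [-1.7, -0.7, -0.5]
finger_gap: 33.8
gripper_force: 0.0
```

Request:
jog_arm(motion=[0,0,0,0,0,0,0,0,0,0,0,0,0,0,0,0,0,0,0,0,0,0,0,0,0,0,0,0,0,0])

```text
time_s: 8.63
tcp_pos: [461.6, -324.6, 291.5]
tcp_rot: [2.152, 2.287, 0.0]
ft_force: [-0.5, 0.3, -0.1]
finger_gap: 34.2
gripper_force: 0.0
```

```bash
python3 -c "
from h import *
x,y=BO[0];plan([x,y,166],ori(RY))"
```

```text
t=8.6 tcp [ 461.6 -324.6  291.5] turn [0.05 0.03 0.  ] = 1 x [0.05 0.03 0.  ] | shift [ 0.04 -0.08 12.55] = 4 x [ 0.01  -0.02   3.139]
```

Request:
jog_arm(motion=[0,-0.1,3,0,0,0,0,0,3,0,0,0,0,0,3,0,0,0,0,0,2.5,0,0,0,0,0,1,0,0,0])

```text
time_s: 9.05
tcp_pos: [459.2, -324.2, 162.3]
tcp_rot: [-2.15, -2.284, 0.001]
ft_force: [-0.5, 1.4, -0.6]
finger_gap: 33.7
gripper_force: 0.0
```

Request:
jog_arm(motion=[0,0,0,0,0,0,0,0,0,0,0,0,0,0,0,0,0,0,0,0,0,0,0,0,0,0,0,0,0,0])

```text
time_s: 9.47
tcp_pos: [460.4, -325.5, 167.5]
tcp_rot: [2.152, 2.285, 0.001]
ft_force: [-0.2, 1.0, 0.2]
finger_gap: 34.2
gripper_force: 0.0
```

Request:
jog_arm(motion=[0,0,0,0,0,0,0,0,0,0,0,0,0,0,0,0,0,0,0,0,0,0,0,0,0,0,0,0,0,0], hand=1)

```text
time_s: 9.88
tcp_pos: [460.0, -325.3, 166.4]
tcp_rot: [2.153, 2.286, 0.0]
ft_force: [-0.4, 0.3, 4.7]
finger_gap: 5.0
gripper_force: 59.0
```

Request:
jog_arm(motion=[0,0,0,0,0,0,0,0,0,0,0,0,0,0,0,0,0,0,0,0,0,0,0,0,0,0,0,0,0,0])

```text
time_s: 10.3
tcp_pos: [460.0, -325.3, 166.4]
tcp_rot: [2.153, 2.286, 0.0]
ft_force: [-0.1, -0.7, 6.0]
finger_gap: 5.2
gripper_force: 59.2
```

Request:
jog_arm(motion=[0,0,-1,0,0,0,0,0,-2,0,0,0,0,0,-2,0,0,0,0,0,-2,0,0,0,0,0,-2,0,0,0])

```text
time_s: 10.72
tcp_pos: [459.6, -325.0, 256.9]
tcp_rot: [-2.153, -2.286, 0.0]
ft_force: [0.3, -0.4, -0.9]
finger_gap: 5.7
gripper_force: 58.7
```

Request:
jog_arm(motion=[0,0,-2,0,0,0,0,0,-2,0,0,0,0,0,-2,0,0,0,0,0,-1,0,0,0,0,0,0,0,0,0])

```text
time_s: 11.13
tcp_pos: [460.1, -325.4, 328.2]
tcp_rot: [2.152, 2.285, 0.001]
ft_force: [0.5, -0.3, -1.3]
finger_gap: 5.4
gripper_force: 58.7
```

Request:
jog_arm(motion=[0,0,0,0,0,0,0,0,0,0,0,0,0,0,0,0,0,0])

```text
time_s: 11.38
tcp_pos: [459.6, -325.0, 324.4]
tcp_rot: [-2.153, -2.285, 0.0]
ft_force: [-0.8, -0.1, -1.4]
finger_gap: 5.4
gripper_force: 58.7
```

```bash
python3 -c "
from h import *
p,r=place(108,157,up=60);plan(p,r)
im,d=ctrl.capture('side');save('s1',im[200:420,200:460])
s=ctrl.sense();im,d=ctrl.capture('wrist');save('w5',im);c=cam('wrist',s);P=cloud(c,d);print(s['tcp_pos'],P[300:400:20,319])"
```

```text
t=11.4 tcp [ 459.6 -325.   324.4] turn [-22.96  -2.21  10.54] = 4 x [-5.74 -0.55  2.64] | shift [41.53 -8.4   7.37] = 13 x [ 3.194 -0.646  0.567]
[ 459.64356914 -325.03625501  324.55489885] [[ 458.41680933 -304.04503752  287.3350895 ]
 [ 458.90362407 -311.96974876  287.70879371]
 [ 459.41743774 -320.33017685  287.90471256]
 [ 459.96790853 -329.2813079   287.81315047]
 [ 460.56276612 -338.94834513  287.40726583]]
```

Request:
jog_arm(motion=[0,0,0,-5.7,-0.5,2.6,0,0,0,-5.7,-0.5,2.6,0,0,0,-5.7,-0.5,2.6,0,0,0,-5.7,-0.5,2.6,0,0,0,0,0,0])

```text
time_s: 11.9
tcp_pos: [457.9, -324.3, 324.3]
tcp_rot: [2.115, 1.861, 0.382]
ft_force: [0.1, -0.9, -0.5]
finger_gap: 4.7
gripper_force: 59.1
```

Request:
jog_arm(motion=[2.6,-0.5,0,0,0,0,3,-0.6,0,0,0,0,3,-0.6,0,0,0,0,3,-0.6,0,0,0,0,3,-0.6,0,0,0,0])

```text
time_s: 12.32
tcp_pos: [451.0, -175.9, 314.9]
tcp_rot: [2.114, 1.869, 0.375]
ft_force: [0.0, 0.1, -1.1]
finger_gap: 5.4
gripper_force: 59.1
```

Request:
jog_arm(motion=[3,-0.6,0,0,0,0,3,-0.6,0,0,0,0,3,-0.6,0,0,0,0,3,-0.6,0,0,0,0,3,-0.6,0,0,0,0])

```text
time_s: 12.73
tcp_pos: [442.0, -23.4, 303.9]
tcp_rot: [2.112, 1.868, 0.375]
ft_force: [0.9, 0.3, -2.0]
finger_gap: 5.3
gripper_force: 59.1
```

Request:
jog_arm(motion=[3,-0.6,0,0,0,0,3,-0.6,0,0,0,0,3,-0.6,0,0,0,0,3,-0.6,0,0,0,0,0,0,0,0,0,0])

```text
time_s: 13.15
tcp_pos: [434.8, 101.2, 294.1]
tcp_rot: [2.108, 1.875, 0.375]
ft_force: [0.4, -0.6, -1.4]
finger_gap: 5.3
gripper_force: 59.1
```

Request:
jog_arm(motion=[0,0,0,0,0,0,0,0,0,0,0,0,0,0,0,0,0,0,0,0,0,0,0,0])

```text
time_s: 13.48
tcp_pos: [435.5, 96.1, 294.6]
tcp_rot: [2.114, 1.864, 0.378]
ft_force: [0.3, -0.4, -1.9]
finger_gap: 5.8
gripper_force: 59.1
```

```bash
python3 -c "
from h import *
p,r=place(108,157,up=30);plan(p,r)"
```

```text
t=13.5 tcp [435.5  96.1 294.6] turn [-0.08 -0.09  0.06] = 1 x [-0.08 -0.09  0.06] | shift [ 0.06 -0.12 10.63] = 4 x [ 0.014 -0.031  2.657]
```

Descend to 30 mm above, settle and look at the fit with the side camera and wrist.

Request:
jog_arm(motion=[0,-0.1,2.6,0,0,0,0,0,2.6,0,0,0,0,0,2.6,0,0,0,0,0,2.6,0,0,0,0,0,0,0,0,0])

```text
time_s: 13.9
tcp_pos: [474.6, 90.7, 193.7]
tcp_rot: [2.117, 1.865, 0.372]
ft_force: [3.8, -0.3, -1.5]
finger_gap: 5.4
gripper_force: 59.7
```

Request:
jog_arm(motion=[0,0,0,0,0,0,0,0,0,0,0,0,0,0,0,0,0,0,0,0,0,0,0,0])

```text
time_s: 14.23
tcp_pos: [474.6, 92.3, 199.3]
tcp_rot: [2.113, 1.865, 0.381]
ft_force: [-0.5, -0.2, -1.9]
finger_gap: 5.2
gripper_force: 59.9
```

```bash
python3 -c "
from h import *
p,r=place(108,157,up=3);plan(p,r)
im,d=ctrl.capture('side');cs=cam('side');a=cv2.resize(im[150:330,190:350],None,fx=3,fy=3,interpolation=cv2.INTER_CUBIC);
save('s2',a)"
```

```text
t=14.2 tcp [474.6  92.3 199.3] turn [ 0.   -0.18  0.11] = 1 x [ 0.   -0.18  0.11] | shift [-0.06 -0.03  3.03] = 1 x [-0.058 -0.031  3.025]
```

View pics/s2.png

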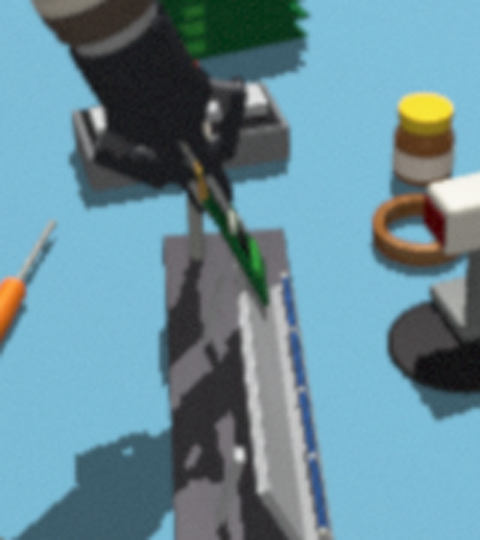

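Request:
jog_arm(motion=[0,0,1.0,0,0,0,0,0,1.0,0,0,0,0,0,0.6,0,0,0,0,0,0,0,0,0,0,0,0,0,0,0])

```text
time_s: 14.7
tcp_pos: [484.3, 91.1, 173.2]
tcp_rot: [2.114, 1.867, 0.377]
ft_force: [0.5, -0.9, -1.6]
finger_gap: 5.2
gripper_force: 59.9
```

Request:
jog_arm(motion=[0,0,0,0,0,0,0,0,0,0,0,0,0,0,0,0,0,0])

```text
time_s: 14.95
tcp_pos: [484.6, 91.3, 174.6]
tcp_rot: [2.113, 1.866, 0.38]
ft_force: [-0.2, -0.4, -1.2]
finger_gap: 5.3
gripper_force: 59.9
```

Request:
jog_arm(motion=[0,0,0.1,0,0,0,0,0,0.1,0,0,0,0,0,0,0,0,0,0,0,0,0,0,0])

```text
time_s: 15.28
tcp_pos: [485.3, 91.1, 172.3]
tcp_rot: [2.113, 1.866, 0.379]
ft_force: [0.6, -0.3, -0.2]
finger_gap: 5.4
gripper_force: 59.9
```

Request:
jog_arm(motion=[0,0,0.1,0,0,0,0,0,0,0,0,0,0,0,0,0,0,0,0,0,0,0,0,0])

```text
time_s: 15.62
tcp_pos: [485.7, 91.1, 171.4]
tcp_rot: [2.113, 1.866, 0.379]
ft_force: [0.1, -0.1, -0.8]
finger_gap: 5.1
gripper_force: 59.9
```

```bash
python3 -c "
from h import *
p,r=place(108,156);plan(p,r);print(ctrl.sense()['ft_force'])"
```

```text
t=15.6 tcp [485.7  91.1 171.4] turn [-0.06 -0.16  0.13] = 1 x [-0.06 -0.16  0.13] | shift [-0.08  0.03  0.42] = 1 x [-0.084  0.028  0.423]
[ 0.08295447 -0.05876085 -0.83903454]
```

Request:
jog_arm(motion=[0,0,0.2,0,0,0,0,0,0,0,0,0,0,0,0,0,0,0])

```text
time_s: 15.87
tcp_pos: [486.4, 90.9, 169.4]
tcp_rot: [2.114, 1.866, 0.379]
ft_force: [-0.2, 0.6, -1.0]
finger_gap: 5.5
gripper_force: 59.9
```

Request:
jog_arm(motion=[0,0,0.1,0,0,0,0,0,0,0,0,0,0,0,0,0,0,0])

```text
time_s: 16.12
tcp_pos: [486.8, 90.9, 168.6]
tcp_rot: [2.113, 1.866, 0.379]
ft_force: [0.3, 1.0, -1.7]
finger_gap: 5.3
gripper_force: 59.9
```

Request:
jog_arm(motion=[0,0,0.1,0,0,0,0,0,0,0,0,0,0,0,0,0,0,0])

```text
time_s: 16.37
tcp_pos: [487.4, 91.0, 168.0]
tcp_rot: [2.113, 1.866, 0.38]
ft_force: [-0.4, 1.3, 1.8]
finger_gap: 4.9
gripper_force: 60.4
```

```bash
python3 -c "
from h import *
p,r=place(108,156);plan(p,r);
for i in range(4): print(ctrl.sense()['ft_force']);ctrl.capture('top')"
```

```text
t=16.4 tcp [487.4  91.  168. ] turn [-0.04 -0.18  0.13] = 1 x [-0.04 -0.18  0.13] | shift [-0.09  0.01  0.05] = 1 x [-0.09   0.007  0.046]
[-0.42767292  1.32374197  1.76358898]
[-0.59152115  1.04477123  1.79125449]
[-1.09458858  0.23593001  2.37171497]
[-1.9344256   0.1611713   1.66257444]
```

Request:
jog_arm(motion=[0,0,0,0,0,0,0,0,0,0,0,0,0,0,0,0,0,0,0,0,0,0,0,0,0,0,0,0,0,0], hand=0.3)

```text
time_s: 16.98
tcp_pos: [487.2, 90.9, 167.6]
tcp_rot: [2.113, 1.866, 0.379]
ft_force: [-0.2, 0.1, -0.1]
finger_gap: 30.0
gripper_force: 0.0
```

Request:
jog_arm(motion=[0,0,0,0,0,0,0,0,-1,0,0,0,0,0,-2,0,0,0,0,0,-3,0,0,0,0,0,-3,0,0,0])

```text
time_s: 17.4
tcp_pos: [451.5, 94.9, 251.6]
tcp_rot: [2.114, 1.866, 0.378]
ft_force: [0.1, -0.2, 0.8]
finger_gap: 30.1
gripper_force: 0.0
```

Request:
jog_arm(motion=[0,0,-3,0,0,0,0,0,-1,0,0,0,0,0,0,0,0,0,0,0,0,0,0,0,0,0,0,0,0,0])

```text
time_s: 17.82
tcp_pos: [437.0, 96.8, 286.1]
tcp_rot: [2.114, 1.867, 0.377]
ft_force: [0.5, 0.2, -0.5]
finger_gap: 29.7
gripper_force: 0.0
```

```bash
python3 -c "
from h import *
x,y=BO[1];plan([x,y,270],ori(RY))
s=ctrl.sense();im,d=ctrl.capture('wrist');save('w6',im);np.savez('pics/w6.npz',im=im,d=d,p=s['tcp_pos'],r=s['tcp_rot'])
im,d=ctrl.capture('side');a=cv2.resize(im[150:330,190:350],None,fx=3,fy=3,interpolation=cv2.INTER_CUBIC);
save('s3',a)"
```

```text
t=17.8 tcp [437.   96.8 286.1] turn [ 22.7    2.05 -10.46] = 4 x [ 5.67  0.51 -2.62] | shift [-42.16   4.73   1.61] = 13 x [-3.243  0.364  0.124]
```

View pics/s3.png

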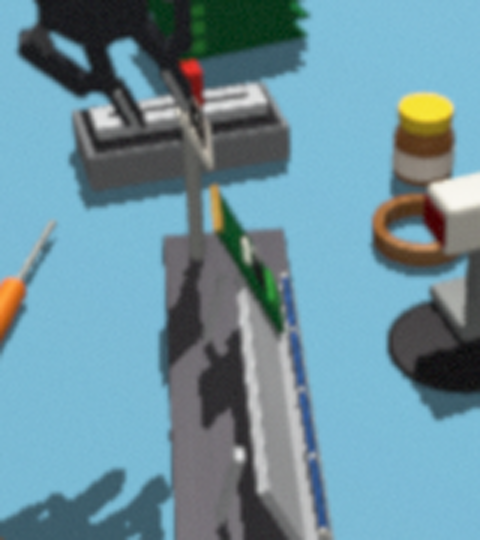

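```bash
python3 - <<'E'
from h import *
z=np.load('pics/w6.npz');im,d=z['im'],z['d'];s=dict(tcp_pos=z['p'],tcp_rot=z['r']);c=cam('wrist',s);P=cloud(c,d)
n=np.array([np.cos(LAM),np.sin(LAM)]);w=np.array([-np.sin(LAM),np.cos(LAM)]);p=np.array([S0,22.])+3*n+120*w
print('expected top',easel(p[0],Y0+108,p[1]))
for b in blobs(mask(im,(18,100,60),(34,255,255)),60): print(b[0],b[1],np.median(P[b[2]],0),onz(c,b[0],p[1]))
E
```

```text
expected top [499.56414914  88.48842159 133.69557431]
[315.5767285  234.18043845] [311 195  10  78 593] [498.69896338  91.094248   132.31315687] [[498.40471743  91.50682889 133.69557431]]
```

Request:
jog_arm(motion=[0,0,0,5.7,0.5,-2.6,0,0,0,5.7,0.5,-2.6,0,0,0,5.7,0.5,-2.6,0,0,0,5.7,0.5,-2.6,-3.2,0.3,0,0,0,0])

```text
time_s: 18.33
tcp_pos: [443.1, 67.2, 284.0]
tcp_rot: [-2.141, -2.285, 0.012]
ft_force: [1.3, -0.3, -1.4]
finger_gap: 29.7
gripper_force: 0.0
```

Request:
jog_arm(motion=[-3.2,0.4,0,0,0,0,-3.3,0.4,0,0,0,0,-3.3,0.4,0,0,0,0,-3.3,0.4,0,0,0,0,-3.3,0.4,0,0,0,0])

```text
time_s: 18.75
tcp_pos: [471.8, -99.2, 286.2]
tcp_rot: [-2.153, -2.285, 0.002]
ft_force: [0.4, 0.5, -0.1]
finger_gap: 29.8
gripper_force: 0.0
```

Request:
jog_arm(motion=[-3.2,0.4,0,0,0,0,-3.2,0.4,0,0,0,0,-3.2,0.4,0,0,0,0,-3.2,0.4,0,0,0,0,-3.2,0.4,0,0,0,0])

```text
time_s: 19.17
tcp_pos: [501.2, -257.8, 286.0]
tcp_rot: [-2.153, -2.285, 0.001]
ft_force: [0.7, 0.4, -0.6]
finger_gap: 30.0
gripper_force: 0.0
```

Request:
jog_arm(motion=[-3.2,0.4,0.8,0,0,0,-3.2,0.4,0.8,0,0,0,0,0,0,0,0,0,0,0,0,0,0,0,0,0,0,0,0,0])

```text
time_s: 19.58
tcp_pos: [512.9, -319.3, 270.3]
tcp_rot: [-2.153, -2.285, 0.0]
ft_force: [0.2, 0.7, -0.3]
finger_gap: 30.0
gripper_force: 0.0
```

Request:
jog_arm(motion=[0,0,0,0,0,0,0,0,0,0,0,0])

```text
time_s: 19.75
tcp_pos: [513.2, -318.4, 272.0]
tcp_rot: [2.152, 2.288, 0.0]
ft_force: [0.4, -0.6, 0.1]
finger_gap: 30.2
gripper_force: 0.0
```

```bash
python3 -c "
from h import *
x,y=BO[1];plan([x,y,166],ori(RY))
s=ctrl.sense();im,d=ctrl.capture('wrist');save('w7',im);c=cam('wrist',s)
for b in blobs(mask(im,(18,100,60),(34,255,255)),200): print(b[0],b[1],onz(c,b[0],130))"
```

```text
t=19.8 tcp [ 513.2 -318.4  272. ] turn [ 0.03  0.01 -0.01] = 1 x [ 0.03  0.01 -0.01] | shift [-0.25 -0.35 10.6 ] = 4 x [-0.062 -0.087  2.65 ]
[312.75682382 249.05583127] [308 208  11  85 806] [[ 509.61170678 -319.32220001  130.        ]]
[387.06180666 245.85578447] [380 208  16  85 631] [[ 558.77272264 -314.01732363  130.        ]]
[460.74684874 249.49159664] [450 208  23  85 952] [[ 608.17073905 -313.58264047  130.        ]]
[598.35483871 313.17866005] [558 295  82  42 403] [[ 715.84457269 -355.85520232  130.        ]]
```

Request:
jog_arm(motion=[-0.25,-0.35,2,0,0,0,0,0,3,0,0,0,0,0,2.6,0,0,0,0,0,2,0,0,0,0,0,1,0,0,0])

```text
time_s: 20.22
tcp_pos: [509.1, -320.8, 163.0]
tcp_rot: [-2.151, -2.286, 0.001]
ft_force: [-0.5, 0.0, 0.2]
finger_gap: 30.0
gripper_force: 0.0
```

Request:
jog_arm(motion=[0,0,0,0,0,0,0,0,0,0,0,0,0,0,0,0,0,0,0,0,0,0,0,0,0,0,0,0,0,0])

```text
time_s: 20.63
tcp_pos: [510.2, -322.3, 167.0]
tcp_rot: [2.153, 2.285, 0.001]
ft_force: [0.7, 0.1, 0.6]
finger_gap: 30.0
gripper_force: 0.0
```

Request:
jog_arm(motion=[0,0,0,0,0,0,0,0,0,0,0,0,0,0,0,0,0,0,0,0,0,0,0,0,0,0,0,0,0,0], hand=1)

```text
time_s: 21.05
tcp_pos: [510.0, -322.1, 166.1]
tcp_rot: [2.153, 2.286, 0.0]
ft_force: [0.2, -0.1, 5.1]
finger_gap: 5.2
gripper_force: 59.1
```

Request:
jog_arm(motion=[0,0,0,0,0,0,0,0,0,0,0,0,0,0,0,0,0,0,0,0,0,0,0,0,0,0,0,0,0,0])

```text
time_s: 21.47
tcp_pos: [510.0, -322.2, 166.1]
tcp_rot: [2.153, 2.286, 0.0]
ft_force: [-0.3, -0.1, 6.4]
finger_gap: 5.2
gripper_force: 59.1
```

Request:
jog_arm(motion=[0,0,-1,0,0,0,0,0,-2,0,0,0,0,0,-2,0,0,0,0,0,-2,0,0,0,0,0,-2,0,0,0])

```text
time_s: 21.88
tcp_pos: [509.5, -321.8, 256.4]
tcp_rot: [-2.153, -2.286, 0.0]
ft_force: [-0.2, -1.5, -1.7]
finger_gap: 5.2
gripper_force: 58.7
```

Request:
jog_arm(motion=[0,0,-2,0,0,0,0,0,-2,0,0,0,0,0,-2,0,0,0,0,0,-1,0,0,0,0,0,0,0,0,0])

```text
time_s: 22.3
tcp_pos: [510.0, -322.1, 328.3]
tcp_rot: [2.152, 2.285, 0.001]
ft_force: [0.9, 0.1, -0.9]
finger_gap: 5.4
gripper_force: 58.8
```

Request:
jog_arm(motion=[0,0,0,0,0,0,0,0,0,0,0,0,0,0,0,0,0,0])

```text
time_s: 22.55
tcp_pos: [509.6, -321.9, 324.2]
tcp_rot: [-2.153, -2.285, 0.001]
ft_force: [-0.3, -0.2, -1.6]
finger_gap: 4.8
gripper_force: 58.8
```

```bash
cat >> h.py <<'E'
def held():
    s=ctrl.sense();im,d=ctrl.capture('wrist');c=cam('wrist',s);P=cloud(c,d);Rm=R.from_rotvec(s['tcp_rot']).as_matrix()
    m=mask(im,(18,80,60),(34,255,255));b=[b for b in blobs(m,100) if 305<b[0][0]<335 and b[0][1]>280]
    for x in b:
        Q=(P[x[2]]-s['tcp_pos'])@Rm; print('held top in tool',np.median(Q,0).round(1),'x',np.percentile(Q[:,0],[2,98]).round(1))
E
python3 -c "
from h import *
held();p,r=place(35,156,up=70);plan(p,r)"
```

```text
held top in tool [ 6.3 -0.3 37.2] x [-28.6  29.3]
t=22.6 tcp [ 509.5 -321.9  324.3] turn [-22.95  -2.2   10.55] = 4 x [-5.74 -0.55  2.64] | shift [ 33.28 -12.92   4.55] = 11 x [ 3.025 -1.175  0.413]
```

Request:
jog_arm(motion=[0,0,0,-5.7,-0.5,2.6,0,0,0,-5.7,-0.5,2.6,0,0,0,-5.7,-0.5,2.6,0,0,0,-5.7,-0.5,2.6,2.5,0,0,0,0,0])

```text
time_s: 23.02
tcp_pos: [511.0, -298.9, 324.0]
tcp_rot: [2.116, 1.856, 0.382]
ft_force: [-0.5, 1.4, -0.9]
finger_gap: 5.2
gripper_force: 59.2
```

Request:
jog_arm(motion=[3.1,-1.3,0,0,0,0,3.1,-1.3,0,0,0,0,3.1,-1.3,0,0,0,0,3.1,-1.3,0,0,0,0,3.1,-1.3,0,0,0,0])

```text
time_s: 23.43
tcp_pos: [471.5, -134.6, 299.4]
tcp_rot: [2.115, 1.866, 0.378]
ft_force: [-0.1, 0.6, -0.3]
finger_gap: 5.2
gripper_force: 59.3
```

Request:
jog_arm(motion=[3.1,-1.3,0,0,0,0,3.1,-1.3,0,0,0,0,3.1,-1.3,0,0,0,0,3.1,-1.3,0,0,0,0,3.1,-1.3,0,0,0,0])

```text
time_s: 23.85
tcp_pos: [431.1, 26.5, 274.8]
tcp_rot: [2.114, 1.866, 0.379]
ft_force: [0.9, -0.2, -1.1]
finger_gap: 5.0
gripper_force: 59.3
```

Request:
jog_arm(motion=[0,0,0,0,0,0,0,0,0,0,0,0,0,0,0,0,0,0,0,0,0,0,0,0,0,0,0,0,0,0])

```text
time_s: 24.27
tcp_pos: [432.4, 24.3, 275.5]
tcp_rot: [2.115, 1.864, 0.378]
ft_force: [-0.6, -0.7, -1.0]
finger_gap: 5.3
gripper_force: 59.3
```

```bash
python3 -c "
from h import *
p,r=place(35.5,156,up=6);plan(p,r)"
```

```text
t=24.3 tcp [432.4  24.3 275.5] turn [-0.08 -0.11  0.03] = 1 x [-0.08 -0.11  0.03] | shift [-0.03  0.06 11.14] = 4 x [-0.007  0.015  2.785]
```

Request:
jog_arm(motion=[0,0.05,3,0,0,0,0,0,3,0,0,0,0,0,3,0,0,0,0,0,1.5,0,0,0,0,0,0.5,0,0,0])

```text
time_s: 24.68
tcp_pos: [475.2, 18.8, 171.7]
tcp_rot: [2.117, 1.865, 0.375]
ft_force: [-0.0, -0.4, -1.6]
finger_gap: 5.0
gripper_force: 59.3
```

Request:
jog_arm(motion=[0,0,0,0,0,0,0,0,0,0,0,0,0,0,0,0,0,0,0,0,0,0,0,0,0,0,0,0,0,0])

```text
time_s: 25.1
tcp_pos: [475.3, 20.2, 175.6]
tcp_rot: [2.113, 1.865, 0.381]
ft_force: [-0.5, 0.1, -1.2]
finger_gap: 5.4
gripper_force: 59.3
```

Request:
jog_arm(motion=[0,0,0.2,0,0,0,0,0,0.2,0,0,0,0,0,0,0,0,0,0,0,0,0,0,0])

```text
time_s: 25.43
tcp_pos: [476.6, 20.0, 170.6]
tcp_rot: [2.114, 1.866, 0.379]
ft_force: [-1.2, 1.0, -1.5]
finger_gap: 5.0
gripper_force: 59.3
```

```bash
python3 -c "
from h import *
p,r=place(35.5,156);plan(p,r);print(ctrl.sense()['ft_force'])"
```

```text
t=25.4 tcp [476.6  20.  170.6] turn [-0.08 -0.16  0.13] = 1 x [-0.08 -0.16  0.13] | shift [-0.17  0.06  0.34] = 1 x [-0.166  0.063  0.345]
[-1.16103051  0.95825579 -1.48412355]
```

Request:
jog_arm(motion=[-0.1,0.05,0.15,0,0,0,0,0,0.1,0,0,0,0,0,0,0,0,0,0,0,0,0,0,0])

```text
time_s: 25.77
tcp_pos: [478.0, 18.8, 168.5]
tcp_rot: [2.114, 1.866, 0.379]
ft_force: [0.5, -0.7, -1.5]
finger_gap: 5.3
gripper_force: 59.3
```

Request:
jog_arm(motion=[0,0,0.05,0,0,0,0,0,0,0,0,0,0,0,0,0,0,0])

```text
time_s: 26.02
tcp_pos: [478.2, 18.8, 168.2]
tcp_rot: [2.113, 1.866, 0.379]
ft_force: [-0.5, 0.4, -1.1]
finger_gap: 5.2
gripper_force: 59.3
```

Request:
jog_arm(motion=[0,0,0.05,0,0,0,0,0,0,0,0,0,0,0,0,0,0,0])

```text
time_s: 26.27
tcp_pos: [478.4, 18.8, 167.8]
tcp_rot: [2.113, 1.866, 0.379]
ft_force: [0.0, 0.7, -0.4]
finger_gap: 5.5
gripper_force: 59.4
```

```bash
python3 -c "
from h import *
p,r=place(35.5,156);plan(p,r);
for i in range(4): print(ctrl.sense()['ft_force']);ctrl.capture('top')"
```

```text
t=26.3 tcp [478.4  18.8 167.8] turn [-0.05 -0.17  0.13] = 1 x [-0.05 -0.17  0.13] | shift [-0.07 -0.01  0.02] = 1 x [-0.069 -0.012  0.017]
[ 0.00405122  0.7318864  -0.42652203]
[ 0.19150728 -0.16381187 -0.61557132]
[-0.69247787 -0.81739087 -0.42217431]
[-0.06518003 -0.18361728 -1.10544312]
```

One more small step to contact, then release and retract.

Request:
jog_arm(motion=[0,0,0.05,0,0,0,0,0,0,0,0,0,0,0,0,0,0,0])

```text
time_s: 26.72
tcp_pos: [478.7, 18.8, 167.8]
tcp_rot: [2.113, 1.866, 0.38]
ft_force: [-4.2, 1.8, 5.5]
finger_gap: 5.3
gripper_force: 60.5
```

Request:
jog_arm(motion=[0,0,0.05,0,0,0,0,0,0,0,0,0,0,0,0,0,0,0,0,0,0,0,0,0])

```text
time_s: 27.05
tcp_pos: [478.8, 18.8, 167.8]
tcp_rot: [2.113, 1.866, 0.38]
ft_force: [-7.7, 1.3, 9.8]
finger_gap: 5.2
gripper_force: 61.5
```

```bash
python3 -c "
from h import *
p,r=place(35.5,156);plan(p,r);
for i in range(3): print(ctrl.sense()['ft_force']);ctrl.capture('top')"
```

```text
t=27.1 tcp [478.8  18.8 167.8] turn [-0.01 -0.19  0.13] = 1 x [-0.01 -0.19  0.13] | shift [-0.08 -0.05  0.  ] = 1 x [-0.078 -0.048  0.003]
[-7.74515124  1.28354021  9.76467022]
[-9.11100976  1.86956396 11.54953233]
[-7.8719676   1.25761402 10.24074658]
```

Request:
jog_arm(motion=[0,0,-0.06,0,0,0,0,0,0,0,0,0,0,0,0,0,0,0])

```text
time_s: 27.45
tcp_pos: [478.6, 18.8, 167.8]
tcp_rot: [2.113, 1.866, 0.38]
ft_force: [-5.0, 1.6, 5.7]
finger_gap: 5.4
gripper_force: 60.7
```

Request:
jog_arm(motion=[0,0,0,0,0,0,0,0,0,0,0,0,0,0,0,0,0,0,0,0,0,0,0,0,0,0,0,0,0,0], hand=0.3)

```text
time_s: 27.87
tcp_pos: [478.5, 18.7, 167.2]
tcp_rot: [2.114, 1.866, 0.379]
ft_force: [0.1, 0.2, 0.2]
finger_gap: 30.0
gripper_force: 0.0
```

Request:
jog_arm(motion=[0,0,0,0,0,0,0,0,-1,0,0,0,0,0,-2,0,0,0,0,0,-3,0,0,0,0,0,-3,0,0,0])

```text
time_s: 28.28
tcp_pos: [442.8, 22.9, 251.2]
tcp_rot: [2.114, 1.866, 0.378]
ft_force: [1.1, -0.2, 0.7]
finger_gap: 29.9
gripper_force: 0.0
```

Request:
jog_arm(motion=[0,0,-3,0,0,0,0,0,-1,0,0,0,0,0,0,0,0,0,0,0,0,0,0,0,0,0,0,0,0,0])

```text
time_s: 28.7
tcp_pos: [428.3, 24.7, 285.7]
tcp_rot: [2.114, 1.867, 0.377]
ft_force: [1.2, -0.1, -0.4]
finger_gap: 30.2
gripper_force: 0.0
```

```bash
python3 -c "
from h import *
x,y=BO[2];plan([x,y,270],ori(RY))
s=ctrl.sense();im,d=ctrl.capture('wrist');save('w8',im);c=cam('wrist',s);P=cloud(c,d)
for b in blobs(mask(im,(18,100,60),(34,255,255)),60): print(b[0],b[1],np.median(P[b[2]],0))
im,d=ctrl.capture('top');P=cloud(cam('top'),d)
for b in blobs(mask(im,(18,90,60),(34,255,255)),10):
  if b[0][1]>220: print('top',b[0],np.median(P[b[2]],0).round(1))
"
```

```text
t=28.7 tcp [428.3  24.7 285.7] turn [ 22.7    2.03 -10.47] = 4 x [ 5.67  0.51 -2.62] | shift [-35.03  10.99   1.57] = 11 x [-3.184  0.999  0.143]
[315.67758186 127.52392947] [310  84  11  95 397] [499.39198935  94.87187131 132.31282841]
[314.88562092 230.89379085] [310 195  10  79 612] [489.90466346  21.49469836 132.02061182]
[435.56923077 451.86153846] [432 446   7  14  65] [ 607.52237408 -291.51807124  128.78556847]
top [493.04026846 228.67114094] [ 608.5 -314.5  129.9]
top [498.39669421 255.15702479] [ 559.4 -326.7  130.2]
top [146.23913043 273.95652174] [527.5 352.5  43.6]
top [111.34615385 276.26923077] [522.1 421.1  43.6]
top [276.4494382  285.57303371] [501.3  86.1 133.7]
top [270.53333333 287.46666667] [497.6 100.4 133.1]
top [314.47058824 291.625     ] [490.9  21.9 133.4]
top [382.1  390.05] [ 305.  -115.7   20.3]
```

Request:
jog_arm(motion=[0,0,0,5.7,0.5,-2.6,0,0,0,5.7,0.5,-2.6,0,0,0,5.7,0.5,-2.6,0,0,0,5.7,0.5,-2.6,-2.6,0.8,0,0,0,0])

```text
time_s: 29.22
tcp_pos: [438.4, 0.9, 284.7]
tcp_rot: [-2.142, -2.286, 0.01]
ft_force: [2.0, 0.4, -0.1]
finger_gap: 30.4
gripper_force: 0.0
```

Request:
jog_arm(motion=[-3.2,1,0,0,0,0,-3.2,1,0,0,0,0,-3.2,1,0,0,0,0,-3.2,1,0,0,0,0,-3.2,1,0,0,0,0])

```text
time_s: 29.63
tcp_pos: [497.7, -159.2, 285.6]
tcp_rot: [-2.153, -2.285, 0.001]
ft_force: [0.2, -0.2, 0.6]
finger_gap: 30.1
gripper_force: 0.0
```

Request:
jog_arm(motion=[-3.2,1,0,0,0,0,-3.2,1,0,0,0,0,-3.2,1,0,0,0,0,-3.2,1,0.7,0,0,0,-3.2,1,0.7,0,0,0])

```text
time_s: 30.05
tcp_pos: [557.2, -316.0, 271.6]
tcp_rot: [-2.154, -2.286, 0.0]
ft_force: [-0.7, 0.9, 0.0]
finger_gap: 30.1
gripper_force: 0.0
```

Request:
jog_arm(motion=[0,0,0,0,0,0,0,0,0,0,0,0,0,0,0,0,0,0,0,0,0,0,0,0])

```text
time_s: 30.38
tcp_pos: [556.8, -313.4, 273.2]
tcp_rot: [-2.153, -2.287, -0.0]
ft_force: [-0.6, 0.9, -0.0]
finger_gap: 30.2
gripper_force: 0.0
```

```bash
python3 -c "
from h import *
x,y=BO[2];plan([x,y,166],ori(RY))"
```

```text
t=30.4 tcp [ 556.8 -313.4  273.2] turn [-0.01 -0.02 -0.03] = 1 x [-0.01 -0.02 -0.03] | shift [-0.5   0.23 10.72] = 4 x [-0.124  0.058  2.68 ]
```

Request:
jog_arm(motion=[-0.5,0.25,2,0,0,0,0,0,3,0,0,0,0,0,2.7,0,0,0,0,0,2,0,0,0,0,0,1,0,0,0])

```text
time_s: 30.8
tcp_pos: [558.9, -317.5, 163.9]
tcp_rot: [-2.151, -2.286, 0.001]
ft_force: [-0.6, 0.8, 0.3]
finger_gap: 30.2
gripper_force: 0.0
```

Request:
jog_arm(motion=[0,0,0,0,0,0,0,0,0,0,0,0,0,0,0,0,0,0,0,0,0,0,0,0,0,0,0,0,0,0])

```text
time_s: 31.22
tcp_pos: [560.2, -319.2, 167.7]
tcp_rot: [2.152, 2.285, 0.001]
ft_force: [-0.2, -0.2, 0.4]
finger_gap: 30.0
gripper_force: 0.0
```

Request:
jog_arm(motion=[0,0,0,0,0,0,0,0,0,0,0,0,0,0,0,0,0,0,0,0,0,0,0,0,0,0,0,0,0,0], hand=1)

```text
time_s: 31.63
tcp_pos: [559.9, -319.2, 166.8]
tcp_rot: [2.153, 2.286, 0.0]
ft_force: [0.8, 0.2, 3.6]
finger_gap: 5.0
gripper_force: 59.1
```

Request:
jog_arm(motion=[0,0,0,0,0,0,0,0,0,0,0,0,0,0,0,0,0,0,0,0,0,0,0,0,0,0,0,0,0,0])

```text
time_s: 32.05
tcp_pos: [559.9, -319.1, 166.7]
tcp_rot: [2.153, 2.286, 0.0]
ft_force: [0.5, -0.3, 5.9]
finger_gap: 5.7
gripper_force: 59.2
```

Request:
jog_arm(motion=[0,0,-1,0,0,0,0,0,-2,0,0,0,0,0,-2,0,0,0,0,0,-2,0,0,0,0,0,-2,0,0,0])

```text
time_s: 32.47
tcp_pos: [559.4, -318.8, 257.0]
tcp_rot: [-2.153, -2.286, 0.0]
ft_force: [-0.0, -0.4, -1.0]
finger_gap: 5.1
gripper_force: 58.8
```

Request:
jog_arm(motion=[0,0,-2,0,0,0,0,0,-2,0,0,0,0,0,-2,0,0,0,0,0,-1,0,0,0,0,0,0,0,0,0])

```text
time_s: 32.88
tcp_pos: [559.8, -319.1, 328.9]
tcp_rot: [2.152, 2.285, 0.001]
ft_force: [0.8, -0.1, -1.6]
finger_gap: 5.2
gripper_force: 58.8
```

Request:
jog_arm(motion=[0,0,0,0,0,0,0,0,0,0,0,0,0,0,0,0,0,0])

```text
time_s: 33.13
tcp_pos: [559.5, -318.9, 324.7]
tcp_rot: [-2.153, -2.285, 0.001]
ft_force: [0.1, 0.4, -1.0]
finger_gap: 5.2
gripper_force: 58.8
```

```bash
python3 -c "
from h import *
held();p,r=place(-36,156,up=70);plan(p,r)"
```

```text
held top in tool [ 7.4 -0.3 37.8] x [-28.3  29.6]
t=33.2 tcp [ 559.5 -318.9  324.9] turn [-22.96  -2.2   10.55] = 4 x [-5.74 -0.55  2.64] | shift [ 25.25 -17.47   2.68] = 9 x [ 2.805 -1.941  0.298]
```

Request:
jog_arm(motion=[0,0,0,-5.7,-0.5,2.6,0,0,0,-5.7,-0.5,2.6,0,0,0,-5.7,-0.5,2.6,0,0,0,-5.7,-0.5,2.6,2.8,0,0,0,0,0])

```text
time_s: 33.6
tcp_pos: [561.0, -293.4, 324.3]
tcp_rot: [2.117, 1.856, 0.381]
ft_force: [1.3, 0.4, -2.7]
finger_gap: 5.2
gripper_force: 59.2
```

Request:
jog_arm(motion=[2.8,-1.9,0,0,0,0,2.8,-1.9,0,0,0,0,2.8,-1.9,0,0,0,0,2.8,-1.9,0,0,0,0,2.8,-2,0,0,0,0])

```text
time_s: 34.02
tcp_pos: [491.4, -140.1, 287.8]
tcp_rot: [2.114, 1.866, 0.378]
ft_force: [1.8, 0.6, -1.5]
finger_gap: 5.0
gripper_force: 59.3
```

Request:
jog_arm(motion=[2.8,-2,0,0,0,0,2.8,-2,0,0,0,0,2.8,-2,0,0,0,0,0,-1.9,0,0,0,0,0,0,0,0,0,0])

```text
time_s: 34.43
tcp_pos: [428.1, -47.1, 256.6]
tcp_rot: [2.113, 1.871, 0.377]
ft_force: [-1.1, -0.3, -2.1]
finger_gap: 5.3
gripper_force: 59.5
```

Request:
jog_arm(motion=[0,0,0,0,0,0,0,0,0,0,0,0,0,0,0,0,0,0,0,0,0,0,0,0,0,0,0,0,0,0])

```text
time_s: 34.85
tcp_pos: [431.2, -49.4, 258.6]
tcp_rot: [2.114, 1.865, 0.378]
ft_force: [0.3, -0.1, -2.0]
finger_gap: 5.2
gripper_force: 59.5
```

```bash
python3 -c "
from h import *
p,r=place(-36,156.5,up=6);plan(p,r)"
```

```text
t=34.9 tcp [431.2 -49.4 258.6] turn [-0.09 -0.14  0.08] = 1 x [-0.09 -0.14  0.08] | shift [ 0.14 -0.02  9.22] = 3 x [ 0.047 -0.008  3.072]
```

Request:
jog_arm(motion=[0.05,0,2.5,0,0,0,0,0,2.5,0,0,0,0,0,2.5,0,0,0,0,0,1.2,0,0,0,0,0,0.5,0,0,0])

```text
time_s: 35.27
tcp_pos: [466.3, -52.9, 171.4]
tcp_rot: [2.116, 1.867, 0.376]
ft_force: [-1.3, -0.5, -1.8]
finger_gap: 5.3
gripper_force: 59.5
```

Request:
jog_arm(motion=[0,0,0,0,0,0,0,0,0,0,0,0,0,0,0,0,0,0,0,0,0,0,0,0,0,0,0,0,0,0])

```text
time_s: 35.68
tcp_pos: [466.5, -52.7, 174.8]
tcp_rot: [2.112, 1.865, 0.38]
ft_force: [-0.4, -0.6, -0.9]
finger_gap: 5.2
gripper_force: 59.4
```

Request:
jog_arm(motion=[0,0,0.2,0,0,0,0,0,0.2,0,0,0,0,0,0,0,0,0,0,0,0,0,0,0,0,0,0,0,0,0])

```text
time_s: 36.1
tcp_pos: [467.9, -52.8, 170.1]
tcp_rot: [2.113, 1.866, 0.379]
ft_force: [0.1, -0.3, -1.8]
finger_gap: 5.1
gripper_force: 59.5
```

```bash
python3 -c "
from h import *
p,r=place(-36,156.5);plan(p,r);print(ctrl.sense()['ft_force'])"
```

```text
t=36.1 tcp [467.9 -52.8 170.1] turn [-0.07 -0.16  0.13] = 1 x [-0.07 -0.16  0.13] | shift [0.02 0.03 0.23] = 1 x [0.019 0.03  0.233]
[ 0.05132261 -0.33483466 -1.81755391]
```

Request:
jog_arm(motion=[0,0,0.1,0,0,0,0,0,0.05,0,0,0,0,0,0,0,0,0,0,0,0,0,0,0])

```text
time_s: 36.43
tcp_pos: [468.4, -52.9, 168.7]
tcp_rot: [2.113, 1.866, 0.379]
ft_force: [0.4, 0.5, -0.7]
finger_gap: 5.3
gripper_force: 59.5
```

Request:
jog_arm(motion=[0,0,0.05,0,0,0,0,0,0,0,0,0,0,0,0,0,0,0])

```text
time_s: 36.68
tcp_pos: [468.7, -52.9, 168.3]
tcp_rot: [2.113, 1.866, 0.379]
ft_force: [0.4, -0.6, -1.2]
finger_gap: 5.6
gripper_force: 59.5
```

Request:
jog_arm(motion=[0,0,0.05,0,0,0,0,0,0,0,0,0,0,0,0,0,0,0])

```text
time_s: 36.93
tcp_pos: [468.9, -52.9, 168.3]
tcp_rot: [2.113, 1.866, 0.38]
ft_force: [-4.6, 1.0, 4.2]
finger_gap: 5.4
gripper_force: 60.4
```

Request:
jog_arm(motion=[0,0,0.05,0,0,0,0,0,0,0,0,0,0,0,0,0,0,0])

```text
time_s: 37.18
tcp_pos: [469.1, -52.9, 168.3]
tcp_rot: [2.113, 1.866, 0.38]
ft_force: [-7.5, 1.0, 9.2]
finger_gap: 5.0
gripper_force: 61.4
```

```bash
python3 -c "
from h import *
p,r=place(-36,156.5);plan(p,r)
for i in range(3): print(ctrl.sense()['ft_force']);ctrl.capture('top')"
```

```text
t=37.2 tcp [469.1 -52.9 168.3] turn [-0.01 -0.17  0.13] = 1 x [-0.01 -0.17  0.13] | shift [ 0.01 -0.01  0.02] = 1 x [ 0.013 -0.015  0.018]
[-7.46374865  1.00200143  9.15523759]
[-7.73480316  2.00725662  8.42598849]
[-7.99358892  1.78449117  9.09348303]
```

Request:
jog_arm(motion=[0,0,-0.07,0,0,0,0,0,0,0,0,0,0,0,0,0,0,0])

```text
time_s: 37.58
tcp_pos: [468.9, -52.9, 168.2]
tcp_rot: [2.113, 1.866, 0.379]
ft_force: [-2.4, 2.7, 3.5]
finger_gap: 5.4
gripper_force: 60.3
```

Request:
jog_arm(motion=[0,0,0,0,0,0,0,0,0,0,0,0,0,0,0,0,0,0,0,0,0,0,0,0,0,0,0,0,0,0], hand=0.3)

```text
time_s: 38.0
tcp_pos: [468.8, -53.0, 167.9]
tcp_rot: [2.113, 1.866, 0.379]
ft_force: [0.0, 0.1, -0.3]
finger_gap: 29.7
gripper_force: 0.0
```

Request:
jog_arm(motion=[0,0,0,0,0,0,0,0,-1,0,0,0,0,0,-2,0,0,0,0,0,-3,0,0,0,0,0,-3,0,0,0])

```text
time_s: 38.42
tcp_pos: [433.0, -48.6, 251.9]
tcp_rot: [2.114, 1.867, 0.378]
ft_force: [0.5, 0.0, 0.1]
finger_gap: 30.0
gripper_force: 0.0
```

Request:
jog_arm(motion=[0,0,-3,0,0,0,0,0,-1,0,0,0,0,0,0,0,0,0,0,0,0,0,0,0,0,0,0,0,0,0])

```text
time_s: 38.83
tcp_pos: [418.5, -46.9, 286.4]
tcp_rot: [2.115, 1.867, 0.378]
ft_force: [0.2, 0.6, 0.1]
finger_gap: 30.1
gripper_force: 0.0
```

```bash
python3 -c "
from h import *
x,y=BO[3];plan([x,y,270],ori(RY))
im,d=ctrl.capture('top');P=cloud(cam('top'),d)
for b in blobs(mask(im,(18,90,60),(34,255,255)),10):
  if b[0][1]>220: print('top',b[0],np.median(P[b[2]],0).round(1))
"
```

```text
t=38.8 tcp [418.5 -46.9 286.4] turn [ 22.69   2.01 -10.47] = 4 x [ 5.67  0.5  -2.62] | shift [-27.94  17.37   1.64] = 10 x [-2.794  1.737  0.164]
top [493.12162162 228.66216216] [ 608.4 -315.1  130.2]
top [146.28888889 273.91111111] [527.6 352.5  43. ]
top [111.34615385 276.26923077] [522.1 421.2  43.5]
top [275.40828402 286.29585799] [499.5  91.4 133.8]
top [314.87567568 292.10810811] [490.   18.9 133.3]
top [352.20138889 296.54166667] [482.3 -44.8 134. ]
```

Three seated. Fourth board.

Request:
jog_arm(motion=[0,0,0,5.7,0.5,-2.6,0,0,0,5.7,0.5,-2.6,0,0,0,5.7,0.5,-2.6,0,0,0,5.7,0.5,-2.6,-2.8,1.7,0,0,0,0])

```text
time_s: 39.3
tcp_pos: [437.0, -72.0, 285.9]
tcp_rot: [-2.141, -2.286, 0.008]
ft_force: [1.3, -1.4, -0.6]
finger_gap: 30.0
gripper_force: 0.0
```

Request:
jog_arm(motion=[-2.8,1.8,0,0,0,0,-2.8,1.8,0,0,0,0,-2.8,1.8,0,0,0,0,-2.8,1.8,0,0,0,0,-2.8,1.8,0,0,0,0])

```text
time_s: 39.72
tcp_pos: [536.2, -209.7, 285.7]
tcp_rot: [-2.152, -2.285, 0.002]
ft_force: [1.1, -0.1, -0.1]
finger_gap: 29.8
gripper_force: 0.0
```

Request:
jog_arm(motion=[-2.8,1.8,0,0,0,0,-2.8,1.8,0.8,0,0,0,-2.8,1.8,0.8,0,0,0,-2.8,1.8,0,0,0,0,0,0,0,0,0,0])

```text
time_s: 40.13
tcp_pos: [616.1, -319.9, 264.3]
tcp_rot: [-2.152, -2.279, 0.004]
ft_force: [1.3, -0.3, -0.5]
finger_gap: 30.1
gripper_force: 0.0
```

Request:
jog_arm(motion=[0,0,0,0,0,0,0,0,0,0,0,0,0,0,0,0,0,0,0,0,0,0,0,0])

```text
time_s: 40.47
tcp_pos: [613.7, -314.8, 272.8]
tcp_rot: [2.152, 2.287, 0.0]
ft_force: [0.0, 0.2, 0.6]
finger_gap: 29.9
gripper_force: 0.0
```

```bash
python3 -c "
from h import *
x,y=BO[3];plan([x,y,166],ori(RY))"
```

```text
t=40.5 tcp [ 613.7 -314.8  272.8] turn [ 0.05  0.03 -0.02] = 1 x [ 0.05  0.03 -0.02] | shift [-1.000e-02 -4.700e-01  1.068e+01] = 4 x [-2.00e-03 -1.17e-01  2.67e+00]
```

Request:
jog_arm(motion=[0,-0.45,2,0,0,0,0,0,3,0,0,0,0,0,2.7,0,0,0,0,0,2,0,0,0,0,0,1,0,0,0])

```text
time_s: 40.88
tcp_pos: [608.4, -314.8, 162.8]
tcp_rot: [-2.152, -2.286, 0.001]
ft_force: [-0.3, -0.6, -0.3]
finger_gap: 29.9
gripper_force: 0.0
```

Request:
jog_arm(motion=[0,0,0,0,0,0,0,0,0,0,0,0,0,0,0,0,0,0,0,0,0,0,0,0,0,0,0,0,0,0])

```text
time_s: 41.3
tcp_pos: [610.0, -316.2, 166.5]
tcp_rot: [2.152, 2.285, 0.001]
ft_force: [-0.6, 0.1, 0.1]
finger_gap: 30.1
gripper_force: 0.0
```

Request:
jog_arm(motion=[0,0,0,0,0,0,0,0,0,0,0,0,0,0,0,0,0,0,0,0,0,0,0,0,0,0,0,0,0,0], hand=1)

```text
time_s: 41.72
tcp_pos: [609.8, -316.1, 165.4]
tcp_rot: [2.153, 2.286, 0.0]
ft_force: [0.6, 0.4, 4.6]
finger_gap: 5.1
gripper_force: 59.0
```

Request:
jog_arm(motion=[0,0,0,0,0,0,0,0,0,0,0,0,0,0,0,0,0,0,0,0,0,0,0,0,0,0,0,0,0,0])

```text
time_s: 42.13
tcp_pos: [609.8, -316.1, 165.4]
tcp_rot: [2.153, 2.286, 0.0]
ft_force: [0.3, 0.1, 5.8]
finger_gap: 5.6
gripper_force: 59.1
```

Request:
jog_arm(motion=[0,0,-1,0,0,0,0,0,-2,0,0,0,0,0,-2,0,0,0,0,0,-2,0,0,0,0,0,-2,0,0,0])

```text
time_s: 42.55
tcp_pos: [609.2, -315.8, 255.6]
tcp_rot: [-2.153, -2.286, 0.001]
ft_force: [0.3, 0.4, -1.4]
finger_gap: 5.1
gripper_force: 58.8
```

Request:
jog_arm(motion=[0,0,-2,0,0,0,0,0,-2,0,0,0,0,0,-2,0,0,0,0,0,-1,0,0,0,0,0,0,0,0,0])

```text
time_s: 42.97
tcp_pos: [609.7, -316.1, 327.7]
tcp_rot: [2.152, 2.285, 0.001]
ft_force: [0.2, -0.2, -1.4]
finger_gap: 4.9
gripper_force: 58.9
```

Request:
jog_arm(motion=[0,0,0,0,0,0,0,0,0,0,0,0,0,0,0,0,0,0])

```text
time_s: 43.22
tcp_pos: [609.4, -315.9, 323.3]
tcp_rot: [-2.153, -2.285, 0.001]
ft_force: [0.3, -0.8, -1.6]
finger_gap: 4.9
gripper_force: 58.9
```

```bash
python3 -c "
from h import *
held();p,r=place(-108,156.5,up=70);plan(p,r)"
```

```text
held top in tool [10.3 -0.3 36.5] x [-29.   29.7]
t=43.3 tcp [ 609.4 -315.9  323.5] turn [-22.96  -2.19  10.55] = 4 x [-5.74 -0.55  2.64] | shift [ 17.12 -21.94   0.6 ] = 8 x [ 2.14  -2.743  0.075]
```

Request:
jog_arm(motion=[0,0,0,-5.7,-0.5,2.6,0,0,0,-5.7,-0.5,2.6,0,0,0,-5.7,-0.5,2.6,0,0,0,-5.7,-0.5,2.6,2.1,-2.7,0,0,0,0])

```text
time_s: 43.68
tcp_pos: [587.8, -293.9, 314.6]
tcp_rot: [2.112, 1.856, 0.384]
ft_force: [-1.0, 0.5, 0.0]
finger_gap: 5.3
gripper_force: 59.0
```

Request:
jog_arm(motion=[2.1,-2.7,0,0,0,0,2.1,-2.7,0,0,0,0,2.1,-2.7,0,0,0,0,2.1,-2.7,0,0,0,0,2.1,-2.7,0,0,0,0])

```text
time_s: 44.1
tcp_pos: [475.3, -171.3, 260.5]
tcp_rot: [2.115, 1.866, 0.378]
ft_force: [-0.4, 0.5, 0.8]
finger_gap: 5.0
gripper_force: 59.0
```

Request:
jog_arm(motion=[2.1,-2.7,0,0,0,0,2.1,-2.7,0,0,0,0,0,0,0,0,0,0,0,0,0,0,0,0,0,0,0,0,0,0])

```text
time_s: 44.52
tcp_pos: [432.9, -124.5, 241.5]
tcp_rot: [2.112, 1.866, 0.38]
ft_force: [-0.2, -0.4, -0.4]
finger_gap: 5.2
gripper_force: 59.2
```

Request:
jog_arm(motion=[0,0,0,0,0,0,0,0,0,0,0,0,0,0,0,0,0,0])

```text
time_s: 44.77
tcp_pos: [433.2, -125.1, 241.3]
tcp_rot: [2.114, 1.865, 0.379]
ft_force: [0.2, -0.7, -1.1]
finger_gap: 5.3
gripper_force: 59.2
```

```bash
python3 -c "
from h import *
p,r=place(-108,155.5,up=6);plan(p,r)"
```

```text
t=44.8 tcp [ 433.2 -125.1  241.3] turn [-0.09 -0.15  0.09] = 1 x [-0.09 -0.15  0.09] | shift [ 0.42 -0.42  7.27] = 3 x [ 0.142 -0.14   2.422]
```

Request:
jog_arm(motion=[0.4,-0.4,0.5,0,0,0,0,0,2,0,0,0,0,0,2.5,0,0,0,0,0,1.5,0,0,0,0,0,0.7,0,0,0])

```text
time_s: 45.18
tcp_pos: [457.4, -123.2, 170.7]
tcp_rot: [2.115, 1.867, 0.378]
ft_force: [-0.3, -0.7, -1.1]
finger_gap: 5.2
gripper_force: 59.3
```

Request:
jog_arm(motion=[0,0,0,0,0,0,0,0,0,0,0,0,0,0,0,0,0,0,0,0,0,0,0,0,0,0,0,0,0,0])

```text
time_s: 45.6
tcp_pos: [457.5, -123.6, 174.3]
tcp_rot: [2.112, 1.865, 0.38]
ft_force: [0.7, -0.2, -1.3]
finger_gap: 5.3
gripper_force: 59.2
```

Request:
jog_arm(motion=[0,0,0.2,0,0,0,0,0,0.2,0,0,0,0,0,0,0,0,0,0,0,0,0,0,0,0,0,0,0,0,0])

```text
time_s: 46.02
tcp_pos: [458.9, -123.7, 169.6]
tcp_rot: [2.113, 1.866, 0.379]
ft_force: [0.3, -0.6, -1.5]
finger_gap: 5.8
gripper_force: 59.3
```

```bash
python3 -c "
from h import *
p,r=place(-108,155.5);plan(p,r);print(ctrl.sense()['ft_force'])"
```

```text
t=46.0 tcp [ 458.9 -123.7  169.6] turn [-0.07 -0.16  0.13] = 1 x [-0.07 -0.16  0.13] | shift [-0.04  0.04  0.28] = 1 x [-0.042  0.039  0.281]
[ 0.34634061 -0.5500675  -1.46481732]
```

Request:
jog_arm(motion=[0,0,0.15,0,0,0,0,0,0.05,0,0,0,0,0,0,0,0,0,0,0,0,0,0,0])

```text
time_s: 46.35
tcp_pos: [459.7, -123.7, 167.7]
tcp_rot: [2.113, 1.866, 0.379]
ft_force: [-0.5, -0.2, -1.4]
finger_gap: 5.3
gripper_force: 59.3
```

Request:
jog_arm(motion=[0,0,0.05,0,0,0,0,0,0,0,0,0,0,0,0,0,0,0])

```text
time_s: 46.6
tcp_pos: [459.9, -123.8, 167.3]
tcp_rot: [2.113, 1.866, 0.379]
ft_force: [-0.4, 0.5, -1.0]
finger_gap: 5.1
gripper_force: 59.3
```

Request:
jog_arm(motion=[0,0,0.05,0,0,0,0,0,0,0,0,0,0,0,0,0,0,0])

```text
time_s: 46.85
tcp_pos: [460.2, -123.8, 167.0]
tcp_rot: [2.113, 1.866, 0.379]
ft_force: [0.3, -0.3, -1.0]
finger_gap: 5.0
gripper_force: 59.4
```

```bash
python3 -c "
from h import *
p,r=place(-108,155.5);plan(p,r)
for i in range(3): print(ctrl.sense()['ft_force']);ctrl.capture('top')"
```

```text
t=46.9 tcp [ 460.2 -123.8  167. ] turn [-0.05 -0.16  0.13] = 1 x [-0.05 -0.16  0.13] | shift [-0.04  0.03 -0.01] = 1 x [-0.041  0.027 -0.008]
[ 0.32663209 -0.27995357 -1.01269563]
[-1.1760157   0.41916485 -1.12280225]
[ 0.60400098  0.4307041  -1.19390201]
```

Request:
jog_arm(motion=[0,0,0.05,0,0,0,0,0,0,0,0,0,0,0,0,0,0,0])

```text
time_s: 47.25
tcp_pos: [460.4, -123.8, 167.0]
tcp_rot: [2.113, 1.866, 0.38]
ft_force: [-3.7, 2.4, 5.6]
finger_gap: 4.4
gripper_force: 60.4
```

Request:
jog_arm(motion=[0,0,0.05,0,0,0,0,0,0,0,0,0,0,0,0,0,0,0])

```text
time_s: 47.5
tcp_pos: [460.5, -123.8, 167.0]
tcp_rot: [2.113, 1.866, 0.38]
ft_force: [-7.9, 2.5, 10.1]
finger_gap: 5.1
gripper_force: 61.4
```

```bash
python3 -c "
from h import *
p,r=place(-108,155.5);plan(p,r)
for i in range(3): print(ctrl.sense()['ft_force']);ctrl.capture('top')"
```

```text
t=47.5 tcp [ 460.5 -123.8  167. ] turn [-0.01 -0.16  0.13] = 1 x [-0.01 -0.16  0.13] | shift [-0.05 -0.01 -0.02] = 1 x [-0.047 -0.009 -0.018]
[-7.90041384  2.53230137 10.07045299]
[-7.79102612  3.32681885  9.68386039]
[-8.28468526  1.9297483  11.07061856]
```

Request:
jog_arm(motion=[0,0,-0.07,0,0,0,0,0,0,0,0,0,0,0,0,0,0,0])

```text
time_s: 47.9
tcp_pos: [460.3, -123.8, 167.0]
tcp_rot: [2.113, 1.866, 0.38]
ft_force: [-3.5, 1.7, 5.7]
finger_gap: 5.6
gripper_force: 60.4
```

Request:
jog_arm(motion=[0,0,0,0,0,0,0,0,0,0,0,0,0,0,0,0,0,0,0,0,0,0,0,0,0,0,0,0,0,0], hand=0.3)

```text
time_s: 48.32
tcp_pos: [460.2, -123.8, 166.4]
tcp_rot: [2.114, 1.866, 0.379]
ft_force: [0.3, 0.2, -0.1]
finger_gap: 30.1
gripper_force: 0.0
```

Request:
jog_arm(motion=[0,0,0,0,0,0,0,0,-1,0,0,0,0,0,-2,0,0,0,0,0,-3,0,0,0,0,0,-3,0,0,0])

```text
time_s: 48.73
tcp_pos: [424.5, -119.4, 250.5]
tcp_rot: [2.114, 1.867, 0.378]
ft_force: [1.8, -0.3, 0.7]
finger_gap: 29.7
gripper_force: 0.0
```

Request:
jog_arm(motion=[0,0,-3,0,0,0,0,0,-3,0,0,0,0,0,-3,0,0,0,0,0,0,0,0,0,0,0,0,0,0,0])

```text
time_s: 49.15
tcp_pos: [390.7, -115.5, 335.0]
tcp_rot: [2.11, 1.863, 0.382]
ft_force: [0.5, -0.1, -0.5]
finger_gap: 29.6
gripper_force: 0.0
```

```bash
python3 - <<'E'
from h import *
im,d=ctrl.capture('top');c=cam('top');P=cloud(c,d);np.savez('pics/top2.npz',im=im,d=d)
si,sd=ctrl.capture('side');np.savez('pics/side2.npz',im=si,d=sd);save('s4',cv2.resize(si[130:360,190:430],None,fx=2.5,fy=2.5,interpolation=cv2.INTER_CUBIC))
for b in blobs(mask(im,(18,90,60),(34,255,255)),10):
  if b[0][1]>220: print('top',b[0],np.median(P[b[2]],0).round(1))
z=P[:,:,2];m=(z>122)&(z<140)&(P[:,:,0]>600)&(P[:,:,0]<780)&(abs(P[:,:,1]-40)<130)
for b in blobs(m,100):
    Q=P[b[2]];r=cv2.minAreaRect(Q[:,:2].astype(np.float32));print('head',r,np.median(Q[:,2]))
hv=hsv(im);m=(hv[:,:,2]<45)&(P[:,:,0]>600)&(P[:,:,0]<760)&(abs(P[:,:,1]-40)<110)&(z<12)
for b in blobs(m,100):
    v=np.argwhere(b[2])[:,::-1].astype(np.int32);h=cv2.convexHull(v)[:,0];Q=onz(c,h,4);print('pad',b[1],cv2.minEnclosingCircle(Q[:,:2].astype(np.float32)),cv2.fitEllipse(Q[:,:2].astype(np.float32)))
plan([620,120,350],ori(0))
E
```

```text
top [146.28888889 273.91111111] [527.5 352.1  43.1]
top [111.33333333 276.37037037] [521.3 420.7  43.2]
top [276.28181818 285.92727273] [500.2  87.6 133.4]
top [314.87567568 292.1027027 ] [490.   18.9 133.7]
top [354.62765957 297.41489362] [480.7 -53.5 133.2]
top [393.48275862 302.40804598] [ 472.1 -123.4  133.7]
top [379.5        390.41666667] [ 304.1 -109.1   20. ]
head ((719.1640014648438, 70.38383483886719), (101.88426971435547, 45.91653823852539), 7.842134952545166) 134.5598588219973
pad [ 282  174   55   54 1769] ((688.0681762695312, 33.02314758300781), 58.254737854003906) ((688.1487426757812, 33.075279235839844), (115.36093139648438, 116.06844329833984), 79.09554290771484)
t=49.2 tcp [ 390.7 -115.4  332.1] turn [22.81  1.31 -7.02] = 4 x [ 5.7   0.33 -1.76] | shift [23.54 22.93 -1.79] = 10 x [ 2.354  2.293 -0.179]
```

View pics/s4.png

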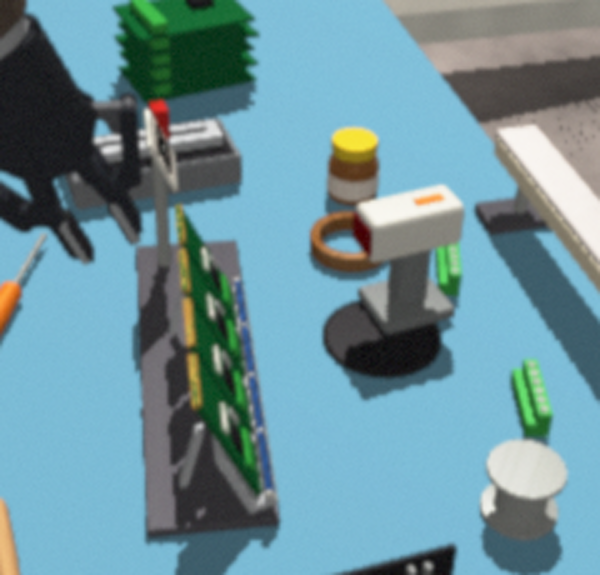

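```bash
cat >> h.py <<'E'
def oris(th,lean=0.):
    "tool x = beam, heading th, pitched down by lean"
    b=np.array([np.cos(th),np.sin(th),0]);zh=np.array([0,0,1.])
    x=b*np.cos(lean)-zh*np.sin(lean);z=-b*np.sin(lean)-zh*np.cos(lean);return np.c_[x,np.cross(z,x),z]
E
python3 -c "
from h import *
print(ctrl.sense()['q']);plan([650,60,320],oris(np.pi+.137))"
```

```text
[-0.32944357 -0.57120972 -0.35240115  1.3989663   0.08093226  1.3815748 ]
t=49.2 tcp [ 390.7 -115.4  332.1] turn [  16.13   20.81 -103.4 ] = 16 x [ 1.01  1.3  -6.46] | shift [-28.08  13.84   1.21] = 9 x [-3.12   1.537  0.134]
```

Request:
jog_arm(motion=[0,0,0,1,1.3,-6.5,0,0,0,1,1.3,-6.5,0,0,0,1,1.3,-6.5,0,0,0,1,1.3,-6.5,0,0,0,1,1.3,-6.5], hand=-1)

```text
time_s: 49.67
tcp_pos: [390.7, -115.4, 331.0]
tcp_rot: [1.526, 2.477, 0.287]
ft_force: [-0.7, -0.1, 0.8]
finger_gap: 85.2
gripper_force: 0.0
```

Request:
jog_arm(motion=[0,0,0,1,1.3,-6.5,0,0,0,1,1.3,-6.5,0,0,0,1,1.3,-6.5,0,0,0,1,1.3,-6.5,0,0,0,1,1.3,-6.5])

```text
time_s: 50.08
tcp_pos: [390.7, -115.4, 330.9]
tcp_rot: [0.788, 2.908, 0.168]
ft_force: [-0.2, -0.1, -0.0]
finger_gap: 85.2
gripper_force: 0.0
```

Request:
jog_arm(motion=[0,0,0,1,1.3,-6.5,0,0,0,1,1.3,-6.5,0,0,0,1,1.3,-6.5,0,0,0,1,1.3,-6.5,0,0,0,1,1.3,-6.5])

```text
time_s: 50.5
tcp_pos: [390.8, -115.4, 330.9]
tcp_rot: [-0.062, 3.121, 0.028]
ft_force: [0.2, -0.6, -0.2]
finger_gap: 85.4
gripper_force: 0.0
```

Request:
jog_arm(motion=[0,0,0,1,1.3,-6.3,-3.1,1.5,0,0,0,0,-3.1,1.5,0,0,0,0,-3.1,1.5,0,0,0,0,-3.1,1.5,0,0,0,0])

```text
time_s: 50.92
tcp_pos: [506.0, -37.1, 331.1]
tcp_rot: [0.226, -3.133, 0.001]
ft_force: [0.2, -0.5, 0.5]
finger_gap: 85.5
gripper_force: 0.0
```

Request:
jog_arm(motion=[-3.1,1.5,0,0,0,0,-3.1,1.5,0,0,0,0,-3.1,1.5,0,0,0,0,-3.1,1.5,0,0,0,0,-3.1,1.5,1,0,0,0])

```text
time_s: 51.33
tcp_pos: [648.9, 59.5, 322.5]
tcp_rot: [-0.226, 3.131, -0.002]
ft_force: [1.4, -0.4, -0.1]
finger_gap: 85.3
gripper_force: 0.0
```

Request:
jog_arm(motion=[0,0,0,0,0,0,0,0,0,0,0,0,0,0,0,0,0,0,0,0,0,0,0,0,0,0,0,0,0,0])

```text
time_s: 51.75
tcp_pos: [646.9, 57.5, 324.0]
tcp_rot: [-0.224, 3.13, -0.002]
ft_force: [0.7, -0.5, -0.3]
finger_gap: 85.4
gripper_force: 0.0
```

```bash
python3 - <<'E'
from h import *
s=ctrl.sense();print(s['q'],s['tcp_pos'])
im,d=ctrl.capture('wrist');save('w9',im);np.savez('pics/w9.npz',im=im,d=d,p=s['tcp_pos'],r=s['tcp_rot']);c=cam('wrist',s);P=cloud(c,d);z=P[:,:,2]
m=(z>122)&(z<140)&(P[:,:,0]>600)&(P[:,:,0]<800)&(abs(P[:,:,1]-50)<130)
for b in blobs(m,300):
    Q=P[b[2]];print('head',cv2.minAreaRect(Q[:,:2].astype(np.float32)),np.median(Q[:,2]))
for b in blobs(mask(im,(6,150,100),(18,255,255)),100): print('orange',b[0],b[1],np.median(P[b[2]],0))
m=(hsv(im)[:,:,2]<50)&(z<10)&(P[:,:,0]>600)&(P[:,:,0]<770)&(abs(P[:,:,1]-40)<110)
for b in blobs(m,300):
    Q=P[b[2]];print('pad',b[1],cv2.minEnclosingCircle(Q[:,:2].astype(np.float32)))
plan([650,60,320],oris(np.pi+.137))
E
```

```text
[ 8.89498288e-02  3.48993125e-01  5.24100186e-01  1.74250040e+00
 -1.10831644e-03 -5.41069721e-02] [646.89851876  57.45741114 324.00746541]
head ((719.3858032226562, 67.84989166259766), (101.00253295898438, 46.008583068847656), 7.872189998626709) 132.6313855941719
orange [415.9103139  255.41629297] [ 383  221   72   68 1338] [704.91485943 178.40267024  18.79568785]
orange [319.98637602 328.38147139] [314 314  13  29 367] [740.2150354   71.27015238 133.52992761]
pad [ 245  176   99   93 5182] ((688.7197265625, 32.35519790649414), 59.78218078613281)
t=51.8 tcp [647.   57.4 324.2] turn [-0.07  0.21  0.34] = 1 x [-0.07  0.21  0.34] | shift [-0.34  0.21  0.42] = 1 x [-0.336  0.213  0.417]
```

View pics/w9.png

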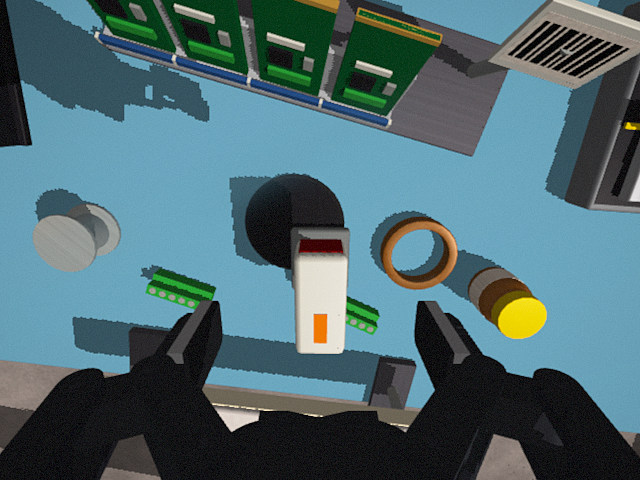

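```bash
cat >> h.py <<'E'
TH=np.pi+0.1374; LG=0.2; G=np.array([716.4,68.0,111.])
def tcp_for(g,Rm): return np.array(g)-54*Rm[:,2]
E
python3 - <<'E'
from h import *
np.set_printoptions(precision=2,suppress=True)
z=np.load('pics/w9.npz');im,d=z['im'],z['d'];s=dict(tcp_pos=z['p'],tcp_rot=z['r']);c=cam('wrist',s);P=cloud(c,d)
Q0=easel(S0-55,Y0+215,151);print('expected label',Q0)
m=(np.linalg.norm(P-Q0,axis=2)<60)&(P[:,:,2]>110)
Q=P[m]
for k in range(4):
    ce=Q.mean(0);n=np.linalg.svd(Q-ce,full_matrices=False)[2][2];n*=np.sign(n[0]);r=(Q-ce)@n;Q=Q[abs(r)<max(2.5*r.std(),1)]
u=np.cross([0,0,1],n);u/=np.linalg.norm(u);v=np.cross(n,u);a=(Q-ce)@u;b=(Q-ce)@v
pa,pb=np.percentile(a,[1,99]),np.percentile(b,[1,99]);print(len(Q),ce,n,'psi',np.arctan2(n[1],n[0]),'lean',np.arcsin(n[2]),pa,pb,'centre',ce+u*pa.mean()+v*pb.mean())
mm=np.argwhere(m);print(mm.min(0),mm.max(0))
t=np.load('pics/top2.npz');Pt=cloud(cam('top'),t['d']);m=(np.linalg.norm(Pt-Q0,axis=2)<60)&(Pt[:,:,2]>110);print('top',Pt[m].mean(0),Pt[m].min(0),Pt[m].max(0))
Rm=oris(TH,LG);plan(tcp_for(G,Rm)-Rm[:,2]*80,Rm)
E
```

```text
expected label [502.17 196.02 151.  ]
8084 [500.56 191.58 154.01] [ 0.91 -0.12  0.39] psi -0.1279342588167642 lean 0.40407470649183813 [-32.26  35.92] [-32.96  25.78] centre [502.2  193.22 150.71]
[  0 487] [ 88 639]
top [498.85 195.62 158.46] [482.25 160.45 123.85] [515.74 232.75 183.03]
t=51.8 tcp [647.   57.4 324.2] turn [ -0.04 -11.25   0.33] = 2 x [-0.02 -5.62  0.16] | shift [-2.65  0.1   8.89] = 3 x [-0.88  0.03  2.96]
```

Request:
jog_arm(motion=[0,0,0,0,-5.6,0.15,0,0,0,0,-5.6,0.15,-0.9,0,2.4,0,0,0,-0.9,0,2.4,0,0,0,-0.9,0.1,2.1,0,0,0])

```text
time_s: 52.22
tcp_pos: [686.5, 63.9, 261.7]
tcp_rot: [-0.203, 2.934, 0.019]
ft_force: [0.8, -0.1, 0.1]
finger_gap: 85.2
gripper_force: 0.0
```

Request:
jog_arm(motion=[0,0,2,0,0,0,0,0,0,0,0,0,0,0,0,0,0,0,0,0,0,0,0,0,0,0,0,0,0,0])

```text
time_s: 52.63
tcp_pos: [691.1, 65.0, 243.5]
tcp_rot: [-0.203, 2.934, 0.019]
ft_force: [0.5, 0.5, -0.0]
finger_gap: 85.3
gripper_force: 0.0
```

```bash
python3 - <<'E'
from h import *
s=ctrl.sense();im,d=ctrl.capture('wrist');c=cam('wrist',s);P=cloud(c,d);z=P[:,:,2]
m=(z>125)&(z<140)&(P[:,:,0]>600)&(P[:,:,0]<800)&(abs(P[:,:,1]-60)<60)
for b in blobs(m,300):
    Q=P[b[2]];print('head',cv2.minAreaRect(Q[:,:2].astype(np.float32)),np.median(Q[:,2]))
Rm=oris(TH,LG);plan(tcp_for(G,Rm),Rm);print(s['q'])
E
```

```text
head ((719.5916137695312, 68.06090545654297), (101.44544219970703, 46.20949172973633), 7.838029384613037) 132.7314275494002
t=52.7 tcp [691.1  65.  243.2] turn [-0.03  0.02  0.07] = 1 x [-0.03  0.02  0.07] | shift [ 0.13 -0.05  8.06] = 3 x [ 0.044 -0.017  2.688]
[ 0.09109547  0.24946537  0.22984652  1.35079046  0.00863537 -0.0465152 ]
```

Request:
jog_arm(motion=[0.1,0,2.5,0,0,0,0,0,2.5,0,0,0,0,0,2,0,0,0,0,0,1,0,0,0,0,0,0,0,0,0])

```text
time_s: 53.1
tcp_pos: [704.9, 67.1, 160.3]
tcp_rot: [-0.204, 2.94, 0.019]
ft_force: [0.1, 0.1, 0.6]
finger_gap: 85.5
gripper_force: 0.0
```

Request:
jog_arm(motion=[0,0,0,0,0,0,0,0,0,0,0,0,0,0,0,0,0,0,0,0,0,0,0,0,0,0,0,0,0,0])

```text
time_s: 53.52
tcp_pos: [705.8, 67.2, 163.4]
tcp_rot: [-0.204, 2.936, 0.019]
ft_force: [0.3, -0.5, 0.2]
finger_gap: 85.3
gripper_force: 0.0
```

Request:
jog_arm(motion=[0,0,0,0,0,0,0,0,0,0,0,0,0,0,0,0,0,0,0,0,0,0,0,0,0,0,0,0,0,0], hand=1)

```text
time_s: 53.93
tcp_pos: [705.6, 67.3, 162.4]
tcp_rot: [-0.204, 2.937, 0.02]
ft_force: [-0.6, 1.2, 1.4]
finger_gap: 45.6
gripper_force: 62.3
```

Request:
jog_arm(motion=[0,0,0,0,0,0,0,0,0,0,0,0,0,0,0,0,0,0,0,0,0,0,0,0,0,0,0,0,0,0])

```text
time_s: 54.35
tcp_pos: [705.6, 67.3, 162.5]
tcp_rot: [-0.204, 2.937, 0.02]
ft_force: [-1.2, 1.7, 3.2]
finger_gap: 45.5
gripper_force: 62.3
```

Request:
jog_arm(motion=[-0.1,0,-0.5,0,0,0,-0.2,0,-1,0,0,0,-0.4,0,-2,0,0,0,-0.4,0,-2,0,0,0,-0.4,0,-2,0,0,0])

```text
time_s: 54.77
tcp_pos: [705.2, 66.9, 239.7]
tcp_rot: [-0.204, 2.938, 0.019]
ft_force: [0.3, -0.4, -3.6]
finger_gap: 45.6
gripper_force: 61.8
```

Request:
jog_arm(motion=[-0.4,0,-2,0,0,0,-0.4,0,-2,0,0,0,-0.2,0,-1,0,0,0,0,0,0,0,0,0,0,0,0,0,0,0])

```text
time_s: 55.18
tcp_pos: [705.7, 67.1, 289.6]
tcp_rot: [-0.204, 2.937, 0.019]
ft_force: [-0.0, 0.1, -3.2]
finger_gap: 45.5
gripper_force: 62.0
```

Request:
jog_arm(motion=[0,0,0,0,0,0,0,0,0,0,0,0,0,0,0,0,0,0])

```text
time_s: 55.43
tcp_pos: [705.2, 67.2, 288.1]
tcp_rot: [-0.204, 2.94, 0.019]
ft_force: [-0.5, -0.1, -4.3]
finger_gap: 45.3
gripper_force: 62.0
```

```bash
python3 - <<'E'
from h import *
np.set_printoptions(precision=2,suppress=True)
s=ctrl.sense();im,d=ctrl.capture('wrist');save('w10',im);c=cam('wrist',s);P=cloud(c,d);Rm=R.from_rotvec(s['tcp_rot']).as_matrix()
Q=(P-s['tcp_pos'])@Rm
# head top in tool frame
m=(np.abs(Q[:,:,0])<75)&(np.abs(Q[:,:,1])<26)&(Q[:,:,2]>15)&(Q[:,:,2]<60)&(hsv(im)[:,:,1]<60)&(hsv(im)[:,:,2]>110)
H=Q[m];print(len(H),H.mean(0),np.percentile(H,[1,99],axis=0));k=np.polyfit(H[:,0],H[:,2],1);print('pitch of top in tool',np.arctan(k[0]),k)
mr=mask(im,(0,120,30),(8,255,255))|mask(im,(172,120,30),(180,255,255))
for b in blobs(mr,60): print('red',b[0],b[1],np.median(Q[b[2]],0))
L=np.array([502.2,195.3,151]);n=np.array([np.cos(.4)*np.cos(PSI),np.cos(.4)*np.sin(PSI),np.sin(.4)])
Rt=oris(np.pi+PSI,.4+LG);plan(tcp_for(L+137*n,Rt),Rt)
E
```

```text
18699 [16.01 -1.22 28.1 ] [[-24.39 -22.61  22.84]
 [ 41.49  20.59  40.5 ]]
pitch of top in tool -0.13465191179087088 [-0.14 30.27]
red [318.36 237.64] [ 259  214  120   48 5037] [44.91 -1.21 40.87]
t=55.5 tcp [705.3  67.2 288.5] turn [  5.91 -23.02  14.14] = 5 x [ 1.18 -4.6   2.83] | shift [12.3  10.14 -3.62] = 5 x [ 2.46  2.03 -0.72]
```

```bash
cat >> h.py <<'E'
def headpose():
    "plane of the scanner's white head top, pitch in the tool frame, and end x values"
    s=ctrl.sense();im,d=ctrl.capture('wrist');c=cam('wrist',s);P=cloud(c,d);Rm=R.from_rotvec(s['tcp_rot']).as_matrix()
    Q=(P-s['tcp_pos'])@Rm
    m=(np.abs(Q[:,:,1])<18)&(Q[:,:,0]>-10)&(Q[:,:,0]<30)&(Q[:,:,2]>15)&(Q[:,:,2]<45)&(hsv(im)[:,:,1]<60)&(hsv(im)[:,:,2]>110)
    H=Q[m]
    for i in range(5):
        ce=H.mean(0);n=np.linalg.svd(H-ce,full_matrices=False)[2][2];n*=-np.sign(n[2]);r=(H-ce)@n;H=H[abs(r)<max(2*r.std(),.6)]
    print('top normal in tool',n.round(3),'at',ce.round(1),'std',r.std().round(2),'pitch',np.arctan2(n[0],-n[2]).round(4),'roll',n[1].round(4))
    mr=mask(im,(0,120,30),(8,255,255))|mask(im,(172,120,30),(180,255,255))
    for b in blobs(mr,300): print('window',b[1],np.median(Q[b[2]],0).round(1),np.percentile(Q[b[2]],[2,98],axis=0).round(1))
    return n
E
python3 -c "
from h import *
headpose()"
```

```text
top normal in tool [-0.197 -0.    -0.98 ] at [11.6 -0.4 27.8] std 0.33 pitch -0.1984 roll -0.0001
window [ 259  214  120   48 5040] [44.9 -1.2 40.8] [[ 41.7 -19.2  29.3]
 [ 48.4  17.   58.3]]
```

Request:
jog_arm(motion=[0,0,0,1.2,-4.6,2.8,0,0,0,1.2,-4.6,2.8,0,0,0,1.2,-4.6,2.8,0,0,0,1.2,-4.6,2.8,0,0,0,1.2,-4.6,2.8])

```text
time_s: 55.95
tcp_pos: [705.1, 67.1, 289.8]
tcp_rot: [0.162, 2.532, -0.052]
ft_force: [-0.9, -0.2, -4.2]
finger_gap: 45.7
gripper_force: 62.1
```

Request:
jog_arm(motion=[1.5,2,-0.7,0,0,0,2,2,-0.7,0,0,0,2,2,-0.7,0,0,0,2,2,-0.7,0,0,0,1,2,-0.7,0,0,0])

```text
time_s: 56.37
tcp_pos: [626.5, 178.3, 268.4]
tcp_rot: [0.158, 2.539, -0.053]
ft_force: [-0.6, 0.4, -4.2]
finger_gap: 45.3
gripper_force: 62.8
```

Request:
jog_arm(motion=[0,0,0,0,0,0,0,0,0,0,0,0,0,0,0,0,0,0,0,0,0,0,0,0,0,0,0,0,0,0])

```text
time_s: 56.78
tcp_pos: [629.2, 176.8, 270.2]
tcp_rot: [0.16, 2.536, -0.053]
ft_force: [0.1, 0.1, -4.0]
finger_gap: 45.4
gripper_force: 63.2
```

```bash
python3 - <<'E'
from h import *
headpose()
s=ctrl.sense();im,d=ctrl.capture('wrist');save('w11',im);np.savez('pics/w11.npz',im=im,d=d,p=s['tcp_pos'],r=s['tcp_rot'])
L=np.array([502.2,195.3,151]);n=np.array([np.cos(.4)*np.cos(PSI),np.cos(.4)*np.sin(PSI),np.sin(.4)])
Rt=oris(np.pi+PSI,.4+LG);plan(tcp_for(L+137*n,Rt),Rt)
c=cam('wrist',s);print(proj(c,L))
E
```

```text
top normal in tool [-0.198 -0.    -0.98 ] at [11.6 -0.3 27.6] std 0.35 pitch -0.1989 roll -0.0001
window [ 259  214  120   48 5032] [45.  -1.2 40.6] [[ 42.  -19.3  29. ]
 [ 48.5  17.   58.2]]
t=56.9 tcp [629.1 176.9 270.2] turn [-0.08  0.09  0.09] = 1 x [-0.08  0.09  0.09] | shift [ 3.89  0.22 -0.08] = 2 x [ 1.945  0.108 -0.041]
[[ 339.84284141 -407.95676179]]
```

View pics/w11.png

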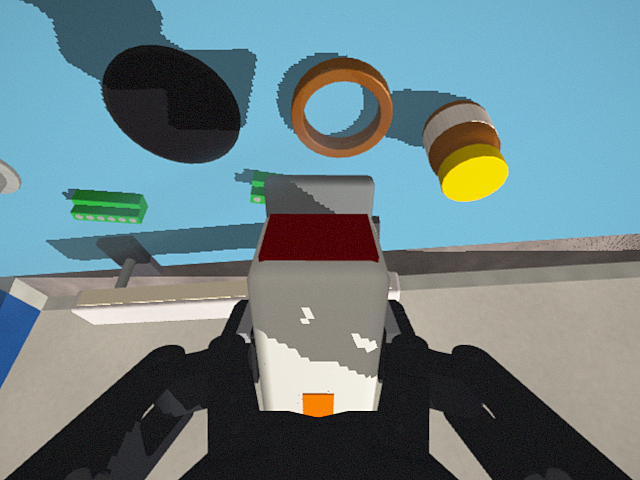

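Request:
jog_arm(motion=[1,0.1,0,0,0,0,1,0.1,0,0,0,0,1,0,0,0,0,0,0.6,0,0,0,0,0,0.3,0,0,0,0,0])

```text
time_s: 57.3
tcp_pos: [595.9, 183.8, 247.1]
tcp_rot: [0.157, 2.537, -0.052]
ft_force: [-0.2, 0.2, -3.8]
finger_gap: 45.8
gripper_force: 63.2
```

Request:
jog_arm(motion=[0,0,0,0,0,0,0,0,0,0,0,0,0,0,0,0,0,0,0,0,0,0,0,0,0,0,0,0,0,0])

```text
time_s: 57.72
tcp_pos: [597.5, 183.6, 248.4]
tcp_rot: [0.159, 2.535, -0.052]
ft_force: [-0.6, 0.2, -3.7]
finger_gap: 45.1
gripper_force: 63.2
```

```bash
python3 - <<'E'
from h import *
np.set_printoptions(precision=2,suppress=True)
s=ctrl.sense();Rm=R.from_rotvec(s['tcp_rot']).as_matrix();a=.1985
beam=Rm@np.array([np.cos(a),0,-np.sin(a)]);g=s['tcp_pos']+54*Rm[:,2]
L=np.array([502.2,195.3,151]);n=np.array([np.cos(.4)*np.cos(PSI),np.cos(.4)*np.sin(PSI),np.sin(.4)])
t=((L-g)@n)/(beam@n);h=g+t*beam;print('standoff',t-47,'hit err',h-L,'angle',np.degrees(np.arccos(-beam@n)))
for nm in ('top','side'):
    im,d=ctrl.capture(nm);c=cam(nm);P=cloud(c,d)
    m=(np.linalg.norm(P-L,axis=2)<58)&(abs((P-L)@n)<6);Q=P[m]
    if len(Q)>20:print(nm,'label',len(Q),Q.mean(0),(Q.min(0)+Q.max(0))/2)
    up=Rm@np.array([-np.sin(a),0,-np.cos(a)])
    side=np.cross(up,beam);D=P-g;m=(abs(D@up-23)<5)&(abs(D@side)<30)&(abs(D@beam)<70)&(hsv(im)[:,:,1]<70)&(hsv(im)[:,:,2]>120)
    Q=D[m];
    if len(Q)>20: print(nm,'headtop',len(Q),'up',np.median(Q@up),'side',np.percentile(Q@side,[3,97]),'beam',np.percentile(Q@beam,[3,97]))
    if nm=='side': save('s5',cv2.resize(im[130:290,200:400],None,fx=3,fy=3,interpolation=cv2.INTER_CUBIC))
plan(tcp_for(L+137*n,oris(np.pi+PSI,.4+a)),oris(np.pi+PSI,.4+a))
E
```

```text
standoff 90.17893232214607 hit err [ 0.4   0.05 -0.92] angle 0.23111584964034507
top label 302 [498.2  179.64 155.46] [498.3  182.51 152.78]
top headtop 680 up 25.22112244466623 side [-20.91  19.09] beam [-54.14   3.22]
side label 192 [497.65 187.06 155.38] [499.01 193.45 151.31]
side headtop 227 up 23.86589444929471 side [-17.79  24.62] beam [-51.85  40.78]
t=57.8 tcp [597.4 183.5 248.3] turn [-0.05  0.19  0.13] = 1 x [-0.05  0.19  0.13] | shift [-0.03 -0.04 -0.06] = 1 x [-0.03 -0.04 -0.06]
```

View pics/s5.png

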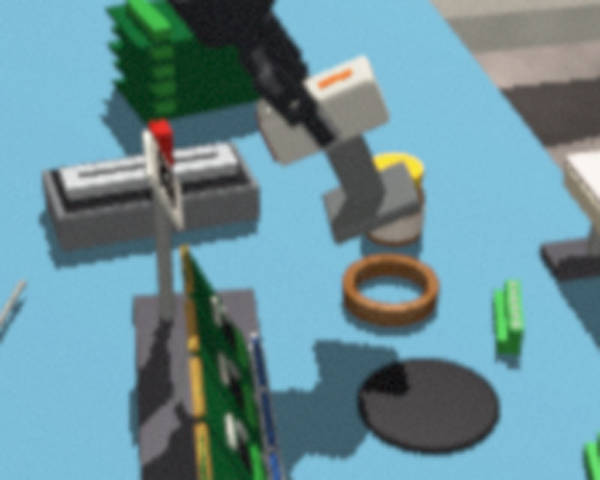

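Request:
jog_arm(motion=[0,0,0,0,0,0,0,0,0,0,0,0,0,0,0,0,0,0,0,0,0,0,0,0,0,0,0,0,0,0])

```text
time_s: 58.23
tcp_pos: [597.2, 183.6, 248.2]
tcp_rot: [0.158, 2.536, -0.052]
ft_force: [0.3, -0.1, -3.4]
finger_gap: 45.2
gripper_force: 63.2
```

Request:
jog_arm(motion=[0,0,0,0,0,0,0,0,0,0,0,0,0,0,0,0,0,0,0,0,0,0,0,0,0,0,0,0,0,0])

```text
time_s: 58.65
tcp_pos: [597.2, 183.6, 248.3]
tcp_rot: [0.158, 2.536, -0.052]
ft_force: [0.2, 0.1, -3.4]
finger_gap: 45.6
gripper_force: 63.2
```

Request:
jog_arm(motion=[0,0,0,0,0,0,0,0,0,0,0,0,0,0,0,0,0,0,0,0,0,0,0,0,0,0,0,0,0,0])

```text
time_s: 59.07
tcp_pos: [597.2, 183.6, 248.2]
tcp_rot: [0.158, 2.536, -0.052]
ft_force: [-0.8, -0.0, -2.9]
finger_gap: 45.3
gripper_force: 63.2
```

Request:
jog_arm(motion=[0,0,0,0,0,0,0,0,0,0,0,0,0,0,0,0,0,0,0,0,0,0,0,0,0,0,0,0,0,0])

```text
time_s: 59.48
tcp_pos: [597.2, 183.6, 248.2]
tcp_rot: [0.158, 2.536, -0.052]
ft_force: [0.1, -0.6, -3.7]
finger_gap: 45.4
gripper_force: 63.2
```

Request:
jog_arm(motion=[0,0,0,0,0,0,0,0,0,0,0,0,0,0,0,0,0,0,0,0,0,0,0,0,0,0,0,0,0,0])

```text
time_s: 59.9
tcp_pos: [597.2, 183.6, 248.2]
tcp_rot: [0.158, 2.536, -0.052]
ft_force: [-0.8, 0.4, -3.2]
finger_gap: 45.1
gripper_force: 63.2
```

Request:
jog_arm(motion=[0,0,0,0,0,0,0,0,0,0,0,0,0,0,0,0,0,0,0,0,0,0,0,0,0,0,0,0,0,0])

```text
time_s: 60.32
tcp_pos: [597.2, 183.6, 248.2]
tcp_rot: [0.158, 2.536, -0.052]
ft_force: [0.3, -0.9, -3.1]
finger_gap: 45.3
gripper_force: 63.2
```

Request:
jog_arm(motion=[0,0,0,0,0,0,0,0,0,0,0,0,0,0,0,0,0,0,0,0,0,0,0,0,0,0,0,0,0,0])

```text
time_s: 60.73
tcp_pos: [597.2, 183.6, 248.2]
tcp_rot: [0.158, 2.536, -0.052]
ft_force: [-0.2, -0.3, -3.4]
finger_gap: 45.4
gripper_force: 63.2
```

```bash
python3 - <<'E'
from h import *
# pad now unobstructed: refine centre from top and side
for nm in ('top','side'):
    im,d=ctrl.capture(nm);c=cam(nm);P=cloud(c,d)
    m=(hsv(im)[:,:,2]<75)&(P[:,:,0]>600)&(P[:,:,0]<770)&(abs(P[:,:,1]-33)<90)&(P[:,:,2]<15)&(hsv(im)[:,:,1]<110)
    b=max(blobs(m,100),key=lambda b:b[1][4]);v=np.argwhere(b[2])[:,::-1].astype(np.int32);Q=onz(c,cv2.convexHull(v)[:,0],4)
    print(nm,b[1],cv2.minEnclosingCircle(Q[:,:2].astype(np.float32)),cv2.fitEllipse(Q[:,:2].astype(np.float32)))
Rt=oris(TH,.1985)   # scanner level
up=np.array([0,0,1.]);b=np.array([np.cos(TH),np.sin(TH),0])
O=np.array([688.4,32.7,4.]); g=O+8*b+107*up
plan(tcp_for(g+60*up,Rt),Rt)
E
```

```text
top [ 281  174   56   56 2385] ((686.7982177734375, 33.87192153930664), 59.64497375488281) ((686.989013671875, 34.00355529785156), (117.25849914550781, 118.32443237304688), 101.6435546875)
side [319 251  47  30 758] ((684.5194702148438, 31.548748016357422), 59.83534622192383) ((684.1571044921875, 30.734989166259766), (114.84346771240234, 118.63085174560547), 32.01055145263672)
t=60.8 tcp [597.2 183.6 248.2] turn [ -6.01  22.95 -13.92] = 4 x [-1.5   5.74 -3.48] | shift [ -4.52 -16.2    3.39] = 5 x [-0.905 -3.239  0.678]
```

Request:
jog_arm(motion=[-1.5,0,0,0,0,0,-2.5,0,0,0,0,0,-2,0,0,0,0,0,0,0,0,-1.5,5.7,-3.5,0,0,0,-1.5,5.7,-3.5])

```text
time_s: 61.25
tcp_pos: [646.2, 177.6, 283.3]
tcp_rot: [-0.017, 2.742, -0.016]
ft_force: [0.1, 0.2, -3.0]
finger_gap: 45.3
gripper_force: 63.1
```

Request:
jog_arm(motion=[0,0,0,-1.5,5.7,-3.5,0,0,0,-1.5,5.7,-3.5,0,0,0,0,0,0,0,0,0,0,0,0,0,0,0,0,0,0])

```text
time_s: 61.67
tcp_pos: [646.6, 177.5, 281.9]
tcp_rot: [-0.201, 2.931, 0.018]
ft_force: [-0.1, 0.1, -2.8]
finger_gap: 45.4
gripper_force: 63.1
```

```bash
cat >> h.py <<'E'
def padplan(h,O=(687.,33.,4.)):
    b=np.array([np.cos(TH),np.sin(TH),0]);Rt=oris(TH,.1985);plan(tcp_for(np.array(O)+8*b+[0,0,107+h],Rt),Rt,30)
E
python3 -c "
from h import *
padplan(60)"
```

```text
t=61.7 tcp [646.6 177.5 281.9] turn [-0.11  0.32 -0.02] = 1 x [-0.11  0.32 -0.02] | shift [  0.99 -14.87   5.71] = 6 x [ 0.164 -2.478  0.952]
```

Request:
jog_arm(motion=[0.1,-2.5,1,-0.1,0.3,0,0.2,-2.5,1,0,0,0,0.2,-2.5,1,0,0,0,0.2,-2.5,1,0,0,0,0.2,-2.5,1,0,0,0])

```text
time_s: 62.08
tcp_pos: [663.8, 53.1, 232.2]
tcp_rot: [-0.203, 2.934, 0.019]
ft_force: [1.3, 0.1, -3.1]
finger_gap: 45.7
gripper_force: 63.2
```

Request:
jog_arm(motion=[0.1,-1.6,0.5,0,0,0,0,-0.7,0.2,0,0,0,0,0,0,0,0,0,0,0,0,0,0,0,0,0,0,0,0,0])

```text
time_s: 62.5
tcp_pos: [668.0, 32.2, 225.5]
tcp_rot: [-0.205, 2.937, 0.021]
ft_force: [0.2, 0.3, -3.9]
finger_gap: 45.4
gripper_force: 63.3
```

Request:
jog_arm(motion=[0,0,0,0,0,0,0,0,0,0,0,0])

```text
time_s: 62.67
tcp_pos: [668.2, 32.1, 224.8]
tcp_rot: [-0.206, 2.938, 0.021]
ft_force: [0.8, -0.2, -3.3]
finger_gap: 45.2
gripper_force: 63.3
```

```bash
python3 -c "
from h import *
headpose();padplan(8)"
```

```text
top normal in tool [-0.201 -0.    -0.98 ] at [11.6 -0.3 27.7] std 0.34 pitch -0.2026 roll -0.0
window [ 259  214  120   48 5114] [44.9 -1.2 40.7] [[ 41.7 -19.3  29.1]
 [ 48.5  17.   58.2]]
t=62.7 tcp [668.2  32.  224.6] turn [ 0.06 -0.12  0.14] = 1 x [ 0.06 -0.12  0.14] | shift [ 1.02 -0.16  5.17] = 2 x [ 0.512 -0.078  2.585]
```

Request:
jog_arm(motion=[0.4,-0.1,2,0,0,0,0.4,0,1.7,0,0,0,0.2,0,1,0,0,0,0.1,0,0.4,0,0,0,0,0,0,0,0,0])

```text
time_s: 63.13
tcp_pos: [667.0, 30.2, 171.0]
tcp_rot: [-0.205, 2.941, 0.021]
ft_force: [0.7, -0.5, -3.3]
finger_gap: 45.2
gripper_force: 63.3
```

Request:
jog_arm(motion=[0,0,0,0,0,0,0,0,0,0,0,0,0,0,0,0,0,0,0,0,0,0,0,0,0,0,0,0,0,0])

```text
time_s: 63.55
tcp_pos: [667.6, 30.0, 172.7]
tcp_rot: [-0.204, 2.938, 0.021]
ft_force: [0.6, 0.9, -3.2]
finger_gap: 45.3
gripper_force: 63.3
```

Request:
jog_arm(motion=[0.04,0,0.2,0,0,0,0.04,0,0.2,0,0,0,0,0,0,0,0,0,0,0,0,0,0,0,0,0,0,0,0,0])

```text
time_s: 63.97
tcp_pos: [667.3, 30.0, 167.9]
tcp_rot: [-0.205, 2.939, 0.021]
ft_force: [0.2, -0.1, -2.8]
finger_gap: 45.4
gripper_force: 63.3
```

```bash
python3 -c "
from h import *
padplan(0);print(ctrl.sense()['ft_force'])"
```

```text
t=64.0 tcp [667.3  30.  167.9] turn [ 0.05 -0.17  0.08] = 1 x [ 0.05 -0.17  0.08] | shift [-0.04  0.02  0.42] = 1 x [-0.044  0.025  0.416]
[ 0.22948842 -0.11515589 -2.77774606]
```

Request:
jog_arm(motion=[0.06,0,0.3,0,0,0,0,0,0,0,0,0,0,0,0,0,0,0])

```text
time_s: 64.22
tcp_pos: [667.2, 30.0, 164.7]
tcp_rot: [-0.205, 2.94, 0.021]
ft_force: [0.7, 0.0, -3.4]
finger_gap: 45.3
gripper_force: 63.3
```

Request:
jog_arm(motion=[0.02,0,0.1,0,0,0,0,0,0,0,0,0,0,0,0,0,0,0])

```text
time_s: 64.47
tcp_pos: [667.3, 30.0, 163.9]
tcp_rot: [-0.205, 2.939, 0.021]
ft_force: [-0.7, -0.1, -3.0]
finger_gap: 45.5
gripper_force: 63.3
```

Request:
jog_arm(motion=[0.01,0,0.05,0,0,0,0,0,0,0,0,0,0,0,0,0,0,0])

```text
time_s: 64.72
tcp_pos: [667.4, 30.0, 163.4]
tcp_rot: [-0.205, 2.939, 0.021]
ft_force: [-0.4, 0.3, -3.2]
finger_gap: 45.4
gripper_force: 63.3
```

Request:
jog_arm(motion=[0.01,0,0.05,0,0,0,0,0,0,0,0,0,0,0,0,0,0,0])

```text
time_s: 64.97
tcp_pos: [667.3, 30.0, 162.9]
tcp_rot: [-0.205, 2.939, 0.021]
ft_force: [0.5, -1.1, -3.8]
finger_gap: 45.3
gripper_force: 63.3
```

```bash
python3 -c "
from h import *
padplan(0);
for i in range(3): print(ctrl.sense()['ft_force']);ctrl.capture('top')"
```

```text
t=65.0 tcp [667.3  30.  162.9] turn [ 0.05 -0.16  0.08] = 1 x [ 0.05 -0.16  0.08] | shift [-0.14  0.03 -0.08] = 1 x [-0.142  0.027 -0.078]
[ 0.51500225 -1.06878865 -3.81156831]
[-0.11595617 -0.3634503  -3.64699794]
[-0.44406394  0.49294079 -2.81316698]
```

Request:
jog_arm(motion=[0.01,0,0.05,0,0,0,0,0,0,0,0,0,0,0,0,0,0,0])

```text
time_s: 65.37
tcp_pos: [667.4, 30.1, 162.7]
tcp_rot: [-0.205, 2.939, 0.021]
ft_force: [-1.3, 0.4, 0.1]
finger_gap: 45.4
gripper_force: 63.4
```

Request:
jog_arm(motion=[0.01,0,0.05,0,0,0,0,0,0,0,0,0,0,0,0,0,0,0])

```text
time_s: 65.62
tcp_pos: [667.4, 30.1, 162.7]
tcp_rot: [-0.205, 2.938, 0.021]
ft_force: [-5.1, 0.4, 4.9]
finger_gap: 45.5
gripper_force: 64.2
```

Request:
jog_arm(motion=[0.01,0,0.05,0,0,0,0,0,0,0,0,0,0,0,0,0,0,0])

```text
time_s: 65.87
tcp_pos: [667.4, 30.1, 162.7]
tcp_rot: [-0.205, 2.938, 0.021]
ft_force: [-6.7, 1.1, 8.3]
finger_gap: 45.6
gripper_force: 64.9
```

```bash
python3 -c "
from h import *
headpose();padplan(0);
for i in range(3): print(ctrl.sense()['ft_force']);ctrl.capture('top')"
```

```text
top normal in tool [-0.202  0.    -0.979] at [11.5 -0.3 27.7] std 0.34 pitch -0.2033 roll 0.0001
window [ 259  214  120   48 5143] [44.9 -1.2 40.4] [[ 41.6 -19.2  28.9]
 [ 48.6  17.   58.1]]
t=65.9 tcp [667.5  30.1 162.7] turn [ 0.05 -0.08  0.09] = 1 x [ 0.05 -0.08  0.09] | shift [-0.13  0.02 -0.1 ] = 1 x [-0.134  0.021 -0.101]
[-6.48380903  0.82135284  9.20093994]
[-6.19807095  0.93037836  8.32154131]
[-6.02370475  0.29207646  8.56068521]
```

Request:
jog_arm(motion=[0,0,-0.05,0,0,0,0,0,0,0,0,0,0,0,0,0,0,0])

```text
time_s: 66.32
tcp_pos: [667.4, 30.1, 162.7]
tcp_rot: [-0.205, 2.938, 0.021]
ft_force: [-4.8, 1.6, 6.7]
finger_gap: 45.5
gripper_force: 64.4
```

Request:
jog_arm(motion=[0,0,0,0,0,0,0,0,0,0,0,0,0,0,0,0,0,0,0,0,0,0,0,0,0,0,0,0,0,0], hand=-1)

```text
time_s: 66.73
tcp_pos: [667.3, 30.0, 161.7]
tcp_rot: [-0.205, 2.939, 0.021]
ft_force: [0.2, -0.1, -0.0]
finger_gap: 85.2
gripper_force: 0.0
```

Request:
jog_arm(motion=[0,0,0,0,0,0,0,0,-1,0,0,0,0,0,-3,0,0,0,0,0,-3,0,0,0,0,0,-3,0,0,0])

```text
time_s: 67.15
tcp_pos: [647.4, 27.2, 261.7]
tcp_rot: [-0.205, 2.939, 0.021]
ft_force: [0.9, 0.3, 1.7]
finger_gap: 85.3
gripper_force: 0.0
```

Request:
jog_arm(motion=[0,0,-3,0,0,0,0,0,-3,0,0,0,0,0,-1,0,0,0,0,0,0,0,0,0,0,0,0,0,0,0])

```text
time_s: 67.57
tcp_pos: [634.6, 25.3, 328.8]
tcp_rot: [-0.204, 2.938, 0.021]
ft_force: [0.7, 0.4, -0.2]
finger_gap: 85.6
gripper_force: 0.0
```

Request:
jog_arm(motion=[0,0,0,0,0,0,0,0,0,0,0,0])

```text
time_s: 67.73
tcp_pos: [634.4, 25.3, 326.4]
tcp_rot: [-0.205, 2.942, 0.021]
ft_force: [-0.3, 0.2, -0.9]
finger_gap: 85.1
gripper_force: 0.0
```

```bash
python3 - <<'E'
from h import *
s=ctrl.sense();im,d=ctrl.capture('wrist');c=cam('wrist',s);P=cloud(c,d);z=P[:,:,2]
m=(z>125)&(z<140)&(P[:,:,0]>600)&(P[:,:,0]<800)&(abs(P[:,:,1]-40)<70)
for b in blobs(m,300):
    Q=P[b[2]];r=cv2.minAreaRect(Q[:,:2].astype(np.float32));print('head',r,np.median(Q[:,2]),'z spread',np.percentile(Q[:,2],[5,95]))
save('w12',im)
m=(hsv(im)[:,:,2]<60)&(z<10)&(P[:,:,0]>600)&(P[:,:,0]<770)&(abs(P[:,:,1]-40)<110)
for b in blobs(m,300): print('pad',b[1],cv2.minEnclosingCircle(P[b[2]][:,:2].astype(np.float32)))
im,d=ctrl.capture('top');P=cloud(cam('top'),d);z=P[:,:,2];m=(z>122)&(z<140)&(P[:,:,0]>600)&(P[:,:,0]<780)&(abs(P[:,:,1]-40)<130)
for b in blobs(m,100): print('top head',cv2.minAreaRect(P[b[2]][:,:2].astype(np.float32)))
mm=mask(im,(0,180,80),(6,255,255))&(abs(P[:,:,1]-382)<40)&(abs(z-95)<5);print('fader',P[mm].mean(0))
plan([525.7,385.3,280],ori(.067)); print(s['q'])
E
```

```text
head ((680.1878662109375, 30.64200210571289), (99.97199249267578, 45.997467041015625), 8.028837203979492) 132.73780514393866 z spread [128.4768944  133.98317255]
pad [ 300  135   70   87 1376] ((680.1470336914062, 46.84553527832031), 56.967288970947266)
pad [269 142  30  80 960] ((690.318115234375, 0.5698649883270264), 49.62544250488281)
fader [525.25929878 384.45984344  95.20694556]
t=67.8 tcp [634.4  25.3 326.9] turn [ 9.13  8.42 93.8 ] = 14 x [0.65 0.6  6.7 ] | shift [36.64 -8.44  4.69] = 11 x [ 3.331 -0.767  0.427]
[ 0.03283514  0.13529115  0.25993236  1.50391152  0.02119877 -0.1041174 ]
```

Request:
jog_arm(motion=[0,0,0,0.65,0.6,6.7,0,0,0,0.65,0.6,6.7,0,0,0,0.65,0.6,6.7,0,0,0,0.65,0.6,6.7,0,0,0,0.65,0.6,6.7])

```text
time_s: 68.25
tcp_pos: [634.5, 25.4, 327.7]
tcp_rot: [0.679, 2.931, 0.015]
ft_force: [-0.7, -0.4, 0.3]
finger_gap: 85.5
gripper_force: 0.0
```

Request:
jog_arm(motion=[0,0,0,0.65,0.6,6.7,0,0,0,0.65,0.6,6.7,0,0,0,0.65,0.6,6.7,0,0,0,0.65,0.6,6.7,0,0,0,0.65,0.6,6.7])

```text
time_s: 68.67
tcp_pos: [634.5, 25.4, 327.7]
tcp_rot: [1.532, 2.672, 0.008]
ft_force: [0.7, 0.1, -0.1]
finger_gap: 85.2
gripper_force: 0.0
```

Request:
jog_arm(motion=[0,0,0,0.65,0.6,6.7,0,0,0,0.65,0.6,6.7,0,0,0,0.65,0.6,6.7,0,0,0,0.65,0.6,6.7,3,-0.7,0,0,0,0])

```text
time_s: 69.08
tcp_pos: [626.6, 51.6, 326.7]
tcp_rot: [2.158, 2.282, -0.001]
ft_force: [0.7, -1.4, -0.2]
finger_gap: 85.5
gripper_force: 0.0
```

Request:
jog_arm(motion=[3.3,-0.8,0,0,0,0,3.3,-0.8,0,0,0,0,3.3,-0.8,0,0,0,0,3.3,-0.8,0,0,0,0,3.3,-0.8,0,0,0,0])

```text
time_s: 69.5
tcp_pos: [573.8, 218.2, 327.7]
tcp_rot: [2.145, 2.293, 0.002]
ft_force: [1.1, 0.6, -0.4]
finger_gap: 85.5
gripper_force: 0.0
```

Request:
jog_arm(motion=[3.3,-0.8,0.9,0,0,0,3.3,-0.8,0.9,0,0,0,3.3,-0.8,0.9,0,0,0,3.3,-0.8,0.9,0,0,0,3.3,-0.8,0.9,0,0,0])

```text
time_s: 69.92
tcp_pos: [522.9, 380.2, 282.1]
tcp_rot: [2.144, 2.293, 0.002]
ft_force: [1.1, 0.1, 0.3]
finger_gap: 85.4
gripper_force: 0.0
```

Request:
jog_arm(motion=[0,0,0,0,0,0,0,0,0,0,0,0,0,0,0,0,0,0,0,0,0,0,0,0,0,0,0,0,0,0])

```text
time_s: 70.33
tcp_pos: [524.3, 377.7, 283.9]
tcp_rot: [2.146, 2.291, 0.005]
ft_force: [0.0, -0.2, 0.9]
finger_gap: 85.6
gripper_force: 0.0
```

```bash
python3 - <<'E'
from h import *
plan([525.5,385.3,138],ori(.067))
im,d=ctrl.capture('top');P=cloud(cam('top'),d);z=P[:,:,2];m=(z>122)&(z<140)&(P[:,:,0]>600)&(P[:,:,0]<780)&(abs(P[:,:,1]-40)<130)
for b in blobs(m,100): print('top head',cv2.minAreaRect(P[b[2]][:,:2].astype(np.float32)))
E
```

```text
t=70.3 tcp [524.3 377.7 283.9] turn [ 0.21 -0.02 -0.08] = 1 x [ 0.21 -0.02 -0.08] | shift [ 0.75  0.17 14.59] = 5 x [0.15  0.033 2.918]
top head ((680.3804931640625, 33.22486877441406), (101.8189697265625, 45.865966796875), 8.065150260925293)
```

Request:
jog_arm(motion=[0.75,0.2,3,0,0,0,0,0,3,0,0,0,0,0,3.5,0,0,0,0,0,3.5,0,0,0,0,0,1.4,0,0,0])

```text
time_s: 70.8
tcp_pos: [524.8, 384.6, 134.4]
tcp_rot: [2.146, 2.293, -0.005]
ft_force: [-1.7, -0.5, -0.6]
finger_gap: 85.3
gripper_force: 0.0
```

Request:
jog_arm(motion=[0,0,0,0,0,0,0,0,0,0,0,0,0,0,0,0,0,0,0,0,0,0,0,0,0,0,0,0,0,0])

```text
time_s: 71.22
tcp_pos: [526.4, 386.7, 141.4]
tcp_rot: [2.144, 2.293, 0.008]
ft_force: [0.6, 0.6, 0.4]
finger_gap: 85.5
gripper_force: 0.0
```

Request:
jog_arm(motion=[0,0,0,0,0,0,0,0,0,0,0,0,0,0,0,0,0,0,0,0,0,0,0,0,0,0,0,0,0,0], hand=1)

```text
time_s: 71.63
tcp_pos: [525.7, 386.4, 139.4]
tcp_rot: [2.144, 2.293, 0.003]
ft_force: [-0.3, -0.2, 0.6]
finger_gap: 25.6
gripper_force: 0.0
```

Request:
jog_arm(motion=[0,0,0,0,0,0,0,0,0,0,0,0,0,0,0,0,0,0,0,0,0,0,0,0,0,0,0,0,0,0])

```text
time_s: 72.05
tcp_pos: [525.7, 386.4, 139.6]
tcp_rot: [2.144, 2.293, 0.004]
ft_force: [0.1, -0.4, 2.1]
finger_gap: 19.3
gripper_force: 59.4
```

Request:
jog_arm(motion=[0,-1,0,0,0,0,0,-1,0,0,0,0,0,-1,0,0,0,0,0,-1,0,0,0,0,0,-0.5,0,0,0,0])

```text
time_s: 72.47
tcp_pos: [479.5, 383.2, 139.5]
tcp_rot: [2.144, 2.293, 0.003]
ft_force: [2.4, -2.7, 2.8]
finger_gap: 19.0
gripper_force: 59.8
```

Request:
jog_arm(motion=[0,0,0,0,0,0,0,0,0,0,0,0,0,0,0,0,0,0])

```text
time_s: 72.72
tcp_pos: [480.6, 383.3, 139.5]
tcp_rot: [2.144, 2.293, 0.003]
ft_force: [-0.0, -3.0, 5.9]
finger_gap: 19.3
gripper_force: 60.0
```

```bash
python3 -c "
from h import *
print(ctrl.sense()['tcp_pos'],ctrl.sense()['ft_force'])
z=np.load('pics/w1.npz');c=cam('wrist',dict(tcp_pos=z['p'],tcp_rot=z['r']));print(onz(c,[[254,219],[419,219],[237,218],[436,218],[228,210],[446,210]],55).round(0))"
```

```text
[480.62024365 383.25440312 139.54068326] [-0.01060386 -2.95646613  5.92128241]
[[444. 379.  55.]
 [583. 389.  55.]
 [429. 379.  55.]
 [598. 391.  55.]
 [422. 386.  55.]
 [605. 398.  55.]]
```

Request:
jog_arm(motion=[0,-0.6,0,0,0,0,0,-0.6,0,0,0,0,0,-0.6,0,0,0,0,0,-0.3,0,0,0,0,0,0,0,0,0,0])

```text
time_s: 73.13
tcp_pos: [459.7, 381.8, 139.5]
tcp_rot: [2.144, 2.293, 0.003]
ft_force: [-1.4, -2.7, 6.3]
finger_gap: 19.2
gripper_force: 60.2
```

Request:
jog_arm(motion=[0,-0.2,0,0,0,0,0,0,0,0,0,0,0,0,0,0,0,0])

```text
time_s: 73.38
tcp_pos: [458.1, 381.7, 139.5]
tcp_rot: [2.144, 2.293, 0.004]
ft_force: [-0.2, -3.8, 6.6]
finger_gap: 18.9
gripper_force: 60.2
```

Request:
jog_arm(motion=[0,-0.2,0,0,0,0,0,0,0,0,0,0,0,0,0,0,0,0])

```text
time_s: 73.63
tcp_pos: [456.3, 381.5, 139.5]
tcp_rot: [2.144, 2.293, 0.004]
ft_force: [0.4, -3.2, 6.3]
finger_gap: 19.2
gripper_force: 60.2
```

Request:
jog_arm(motion=[0,-0.15,0,0,0,0,0,0,0,0,0,0,0,0,0,0,0,0])

```text
time_s: 73.88
tcp_pos: [454.8, 381.4, 139.5]
tcp_rot: [2.144, 2.292, 0.004]
ft_force: [0.3, -2.3, 6.0]
finger_gap: 18.9
gripper_force: 60.2
```

Request:
jog_arm(motion=[0,-0.1,0,0,0,0,0,0,0,0,0,0,0,0,0,0,0,0])

```text
time_s: 74.13
tcp_pos: [453.9, 381.4, 139.5]
tcp_rot: [2.144, 2.292, 0.004]
ft_force: [1.6, -3.9, 6.4]
finger_gap: 19.3
gripper_force: 60.2
```

Request:
jog_arm(motion=[0,-0.1,0,0,0,0,0,0,0,0,0,0,0,0,0,0,0,0])

```text
time_s: 74.38
tcp_pos: [453.1, 381.3, 139.5]
tcp_rot: [2.144, 2.292, 0.005]
ft_force: [1.9, -2.9, 5.9]
finger_gap: 19.1
gripper_force: 60.1
```

Request:
jog_arm(motion=[0,-0.1,0,0,0,0,0,0,0,0,0,0,0,0,0,0,0,0])

```text
time_s: 74.63
tcp_pos: [452.9, 381.3, 139.5]
tcp_rot: [2.144, 2.291, 0.007]
ft_force: [8.0, -2.8, 3.0]
finger_gap: 18.9
gripper_force: 59.9
```

Request:
jog_arm(motion=[0,-0.1,0,0,0,0,0,0,0,0,0,0,0,0,0,0,0,0])

```text
time_s: 74.88
tcp_pos: [452.7, 381.3, 139.5]
tcp_rot: [2.143, 2.289, 0.009]
ft_force: [12.8, -2.0, 1.1]
finger_gap: 19.1
gripper_force: 59.8
```

Request:
jog_arm(motion=[0,0,0,0,0,0,0,0,0,0,0,0,0,0,0,0,0,0,0,0,0,0,0,0,0,0,0,0,0,0], hand=-1)

```text
time_s: 75.3
tcp_pos: [450.1, 381.4, 138.9]
tcp_rot: [2.144, 2.294, 0.003]
ft_force: [-0.0, -0.9, -0.4]
finger_gap: 77.9
gripper_force: 0.0
```

Request:
jog_arm(motion=[0,0,-1,0,0,0,0,0,-3,0,0,0,0,0,-3,0,0,0,0,0,-3,0,0,0,0,0,-3,0,0,0])

```text
time_s: 75.72
tcp_pos: [449.6, 381.1, 271.5]
tcp_rot: [2.144, 2.293, 0.004]
ft_force: [0.4, 0.1, 0.6]
finger_gap: 85.5
gripper_force: 0.0
```

Request:
jog_arm(motion=[0,0,-2,0,0,0,0,0,0,0,0,0,0,0,0,0,0,0,0,0,0,0,0,0,0,0,0,0,0,0])

```text
time_s: 76.13
tcp_pos: [449.6, 381.1, 288.1]
tcp_rot: [2.144, 2.293, 0.001]
ft_force: [-0.4, 0.2, -1.2]
finger_gap: 85.2
gripper_force: 0.0
```

```bash
python3 - <<'E'
from h import *
s=ctrl.sense();im,d=ctrl.capture('wrist');c=cam('wrist',s);P=cloud(c,d)
m=mask(im,(0,150,60),(6,255,255))&(abs(P[:,:,2]-94)<4);b=max(blobs(m),key=lambda b:b[1][4]);print('fader',onz(c,b[0],95),b[1])
im,d=ctrl.capture('top');P=cloud(cam('top'),d);z=P[:,:,2];save('top9',im)
m=(z>122)&(z<140)&(P[:,:,0]>600)&(P[:,:,0]<780)&(abs(P[:,:,1]-40)<130)
for b in blobs(m,100): print('top head',cv2.minAreaRect(P[b[2]][:,:2].astype(np.float32)),np.median(z[b[2]]))
for b in blobs(mask(im,(18,90,60),(34,255,255)),10): print('brass',b[0].round(1),np.median(P[b[2]],0).round(1))
E
```

```text
fader [[453.02625227 380.9416286   95.        ]] [311 210  23  32 674]
top head ((680.6320190429688, 33.26054763793945), (101.918212890625, 46.02191162109375), 8.21782112121582) 134.50779045865795
brass [178.7 169. ] [733.9 291.8  75.5]
brass [510.  161.5] [ 741.8 -353.7  120.4]
brass [520.7 174.8] [ 715.4 -372.5  120.7]
brass [146.1 274.1] [527.4 352.9  42.9]
brass [112.9 276. ] [523.1 417.8  43.1]
brass [276.2 286.2] [499.5  89.4 133.7]
brass [315.  292.2] [490.   18.9 133.3]
brass [356.  297.5] [480.6 -58.6 133.8]
brass [393.4 302.4] [ 472.1 -123.4  133.6]
brass [394.3 389.4] [ 305.6 -137.6   20.3]
brass [402.1 388.9] [ 307.3 -153.8   21.1]
brass [418.4 387.7] [ 309.2 -184.3   19.5]
```

View pics/top9.png

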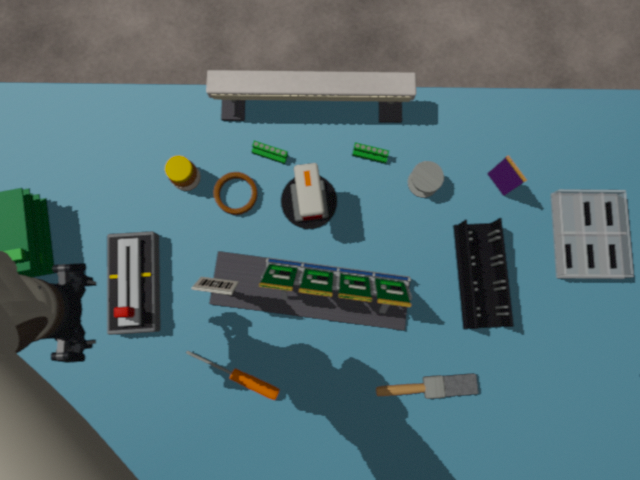

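The picture shows the four boards on the easel at (280,275), (317,282), (355,287) and (393,292). The rack is empty, the scanner is on its pad at (309,192), the fader is home at (122,312), and the arm is clear of everything.

```bash
python3 -c "
from cell import ctrl
print(ctrl.sign_off())"
```

```text
the job is handed in; nothing more can be done
None
```

I handed the job in at about 76 s, with the result not reported back: all four boards are on the easel, the label was scanned for about 3 s from about 9 cm, the scanner is upright within about 2 mm of its pad's centre, and the fader is home against its stop.

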